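# Couple the chassis carrier to its ball post

## Task

Hitch the parked chassis carrier to the ball post: raise its red coupler handle fully, lift the nose and set the coupler gently down over the ball, pushing it on until it is fully seated and the green seat pin stands up, then press the handle fully home so that it locks. Neither drop the coupler onto the ball nor force it, and leave the other things on the bench where they are.

Things in the scene. Friction and masses are not known exactly. Their poses are not given: they have to be found in the camera images.
- carrier: Grey frame, 350 long, 184 wide, about 1 kg, with a radio chassis on its tail and a steel ball coupler at its nose. Origin: centre of the ball socket; x back along the drawbar to the chassis, z up. Parked, it stands level, 62 below the origin, on a leg at x 82 and two glides under the tail at (318, +-82). Coupler head radius 27, z -13 to 33; chassis from x 190 back, deck z 36, valves and cans to z 111 from x 230 back.
- socket (a point): Centre of the ball socket (the carrier's origin): where the ball's centre sits when the coupler is fully seated. The socket is 42.4 wide for the 40 ball; its flared mouth, 13 below this point, guides the ball in from about 6 off centre. The ball enters only with the handle raised.
- seat_pin (a joint): Green seat pin (8 across) in the middle of the coupler's roof: 0 when the socket is empty; over its last 5 mm the ball pushes it up (m), to 0.005 when seated. Two spring keepers grip the ball from the sides over the last 10 mm, so the nose's own weight does not seat it: it sticks part way and must be pushed down, with up to some 20 N at the drawbar, then it gives, then stops hard.
- drawbar_grip (a point): Middle of the bare stretch of the drawbar, where to take the nose: (132, 0, -10.5) in the carrier frame. The bar is 25 wide and 25 high and runs from x 79 to 190; with the handle raised it is free from above for x 115 to 145. Lifting the nose takes 7 to 9 N here and tips the carrier up about its two glides, which may slide on the bench.
- handle (a joint): Coupler handle: 0 down, locked (as at the start); 1.05 rad fully up, open. An over-centre spring holds it at both ends: lifting takes about 4 N at the grip up to 0.35 rad, then it flips up; pressing takes about 4 N until below 0.35 rad, then it flips shut. Its jaw then grips under the ball; it clears the ball above 0.3 rad and cannot shut unless the ball is fully in the socket.
- handle_grip (a point): A point on the red handle's grip bar, at mid-thickness. The bar lies along the drawbar, 62 long (from 42 nearer the hinge to 20 beyond this point), 22 wide, 11 thick. With the handle down this point is at (106, 0, 36) in the carrier frame, with 28 of free space between the bar and the drawbar below it.
- handle_hinge (a point): Hinge pin of the handle, at (34, 0, 8) in the carrier frame; its axis is the carrier's y. From the hinge the handle_grip point lies 72 back and 28 up (77 away) with the handle down; it swings up and forward, to 12 back and 76 up when fully raised.
- post_foot (a point): Ball post bolted to the bench: centre of the underside of its round flange (76 across, 8 thick), z up. The steel 40 ball stands plumb above it on an 18 pillar, which is screwed up or down: the ball's centre is anywhere from 64 to 84 above the bench: not measured, to be felt or seen. The forces on the ball must sum to less than 60 N (the seated keepers alone squeeze it with about 30).
- post_base: The same post (flange, pillar and ball) as a body; origin as post_foot.
- valve_carton: Bystander: small cardboard carton standing up, 42 x 42 x 95; origin under its centre.
- solder_reel: Bystander: green reel standing on its flange, 60 across, 40 high; origin under its centre.
- screw_dish: Bystander: white dish, 76 across, 28 high; origin under its centre.
- screwdriver: Bystander: yellow screwdriver lying on the bench; origin under its middle.
Mind the look-alikes: they are no part of the job. What is meant by the post_base is not black or purple, and is the smaller of those in its own colour.

How it is judged:
By the outcome, as a careful person would: the job done as asked, in the order asked, and still so for the second after the job is handed in, with the robot touching nothing.
It also fails if it takes over 72 s, if anything falls off the work surface, if the arm or the gripper's body presses on something with over 40 N, if the wrist force passes 120 N, or if a joint passes its speed limit or range.

## Robot

A 7-joint arm with a two-finger parallel gripper is mounted at the origin on the work surface. World frame = base frame: x ahead of the robot, y to its left, z up, the work surface at z = 0. Lengths are in mm, angles in rad, forces in N, time in s.
With the tool pointing down it reaches from about 425 to 875 mm from the base axis. Payload 8.4 kg.
Tool frame: the origin (TCP) lies where the fingers leave the gripper's body, on its centre line; the fingertips stand 73 mm ahead of it and the grasp point (between the pads) lies 54 mm ahead of it; z points along the fingers, x is the direction in which the jaws open and shut, and the axes are right-handed (so a half turn about z gives the same grasp; the last joint's range is limited). The gripper opens to 85 mm and grips with 20 to 120 N. Pads are 22 mm wide; open, the fingers measure 114 mm over their backs; the gripper's body (76 mm by 85 mm) begins 54 mm behind the grasp point. The pads swing forward as they close: fully open they stand 13 mm farther back than shut.
Start: joints at [-1.412, 0.333, 0.04, 1.465, -0.013, 1.343, -0.059], TCP at [165.724, 628.493, 303.908] pointing down, gripper open.
Joint ranges: [-2.58, 2.58], [-0.38, 2.09], [-1.3, 1.39], [0.25, 2.4], [-1.5, 4.64], [0.08, 2.09], [-2.65, 2.65]. Speed limits (rad/s): [2.22, 2.22, 2.79, 2.79, 3.14, 3.14, 3.14].

## Interface

Orientations are given as [roll, pitch, yaw] about the fixed x, y, z axes, in that order (R = Rz(yaw) Ry(pitch) Rx(roll)).
In Python, from station import monitor, vision, env gives the robot as it stands.
- The arm moves only by the tool send_rows, never from a script. Its argument "steps" is a list that holds one entry, the list of rows, each a list of 7 numbers: the turn, a rotation vector about the tool's x, y, z in rad, then the shift along the tool's x, y, z in m, then the gripper command: -1 is shut, 1 is fully open, values between are in proportion. A call has 1 to 20 rows; each row is the pose to reach, as a shift and turn from the pose commanded when the call began, along the tool's axes at that moment; what a row does not reach only later rows make up. A row lasts 1/8 s, in which the tool goes at most 62.5 mm and 10.7 degrees, less where a joint would pass 70% of its speed; a pose out of reach is approached as far as the arm can. A call with a gripper value outside its range is refused whole. The fingers move at their own pace and stop on an object; "force" is the grip in N (left out, the last holds). Time passes only in rows, so rows that repeat a pose let the fingers close. It gives the time, the measured TCP pose, the force and the opening at its end, in the units of the state.
- monitor.get_obs(): the state, without advancing time (a new reading comes with each control period).
- vision.grab_frame(name): name is "scene" or "top"; returns the picture (400x640x3 uint8, blue, green, red); there is no depth.
- vision.camera_model(name): a dict with "fx", "fy", "cx", "cy" (pixels), "R" (3x3) and "t" (3): a world point X has camera coordinates R X + t. Camera axes: x right, y down, z forward; pixel columns grow to the right and rows downward; lengths in mm; the calibration is good to about 2 mm. A picture is of the moment at which its call begins. camera_model takes no time and is no camera call.
- env.sign_off(): hands the job in, once; it reports no verdict.
The state is a dict: "clock": time; "q": joint angles; "dq": joint speeds; "effort": joint torques, N m; "tcp_pos": TCP position; "tool_rot": TCP orientation; "force": force on the tool from outside, world axes, zero at the start; "torque": the same for the moment, N m; "gripper_width": finger opening in mm.
Only numpy, scipy, OpenCV 4.12 (cv2) and the standard library are available. Lean on these libraries where they do the work, as an engineer would, in place of code of your own. Each camera call takes 0.05 s, during which the arm holds its last target.

## Working session

There is one attempt and no reset: what is moved stays moved. The work goes in short steps, Python scripts to look and compute and a tool call to move; the robot and the scene stay as the last step left them, time stands still between calls to the robot, and variables do not carry over. Pictures are saved under pics/ and viewed, and the job is handed in when it is done.

Besides the shell and the picture viewer there is one more tool, called by a JSON object that holds its "name" and its "arguments". send_rows: Moves the arm, as the interface text tells. Its arguments: {"type":"object","properties":{"steps":{"type":"array"},"force":{"type":"number"}},"required":["steps"]}

```bash
ls; mkdir -p pics; python3 - <<'E'
from station import monitor, vision, env
import cv2, numpy as np
print(monitor.get_obs())
for n in ("scene","top"):
    cv2.imwrite(f"pics/{n}0.png",vision.grab_frame(n)); print(n,vision.camera_model(n))
E
```

```text
pics
{'clock': 0.0, 'q': array([-1.41218035,  0.33388962,  0.03991813,  1.46628656, -0.01339197,
        1.3432922 , -0.05849134]), 'dq': array([ 0.00057501, -0.00015311, -0.00248851, -0.00023832, -0.00180645,
       -0.00042941, -0.00091431]), 'effort': array([-5.48840253e-04, -6.58541536e+01,  1.36512481e+00, -4.05569351e+01,
        1.67533779e-02,  1.23606206e-02, -5.29189219e-05]), 'tcp_pos': array([165.69082529, 628.17266865, 303.02806226]), 'tool_rot': array([3.14146176e+00, 1.60419924e-03, 1.31293140e+00]), 'force': array([-0.87646214,  0.45982024,  0.10058556]), 'torque': array([-0.02529025,  0.00256853, -0.03360993]), 'gripper_width': 84.90577341572858}
scene {'fx': 515.0292529915744, 'fy': 515.0292529915744, 'cx': 315.65757360094005, 'cy': 204.61867354627523, 'R': array([[-0.56457429,  0.82533643,  0.00869818],
       [ 0.44546961,  0.31356293, -0.83859115],
       [-0.69484725, -0.46957223, -0.54469186]]), 't': array([ 229.87343162, -228.9985779 , 1585.6002147 ])}
top {'fx': 431.00078820632797, 'fy': 431.00078820632797, 'cx': 312.2945296958955, 'cy': 198.23279486637134, 'R': array([[ 0.02513798, -0.99968249, -0.00173236],
       [-0.99332192, -0.02478276, -0.11268263],
       [ 0.11260392,  0.00455341, -0.99362952]]), 't': array([ 94.67341967, 584.15153794, 867.32247242])}
```

View pics/scene0.png

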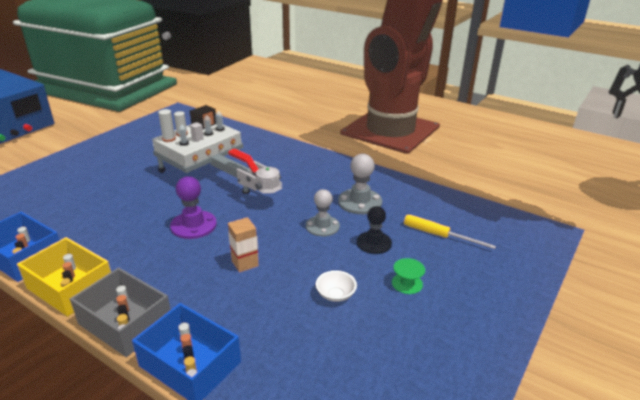

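View pics/top0.png

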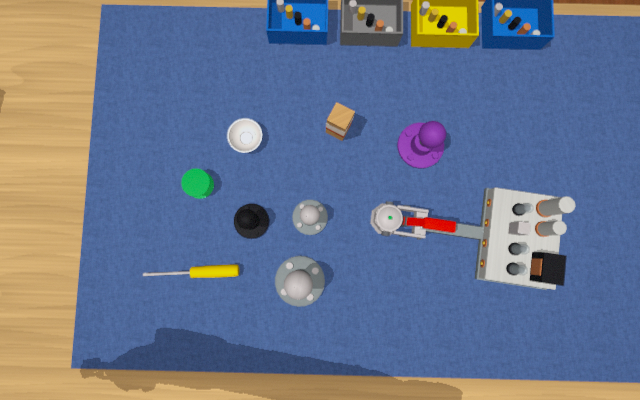

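```bash
cat > h.py <<'E'
import numpy as np, cv2
from station import monitor, vision, env
CM={n:vision.camera_model(n) for n in("scene","top")}
def ray(n,uv):
    m=CM[n];R=np.array(m["R"]);t=np.array(m["t"])
    C=-R.T@t; d=R.T@np.array([(uv[0]-m["cx"])/m["fx"],(uv[1]-m["cy"])/m["fy"],1]); return C,d/np.linalg.norm(d)
def onz(n,uv,z):
    C,d=ray(n,uv); return C+d*(z-C[2])/d[2]
def proj(n,X):
    m=CM[n];p=np.array(m["R"])@np.array(X)+np.array(m["t"]); return np.array([m["fx"]*p[0]/p[2]+m["cx"],m["fy"]*p[1]/p[2]+m["cy"]])
def tri(u1,u2):
    C1,d1=ray("top",u1);C2,d2=ray("scene",u2)
    A=np.stack([d1,-d2],1);s=np.linalg.lstsq(A,C2-C1,rcond=None)[0]
    p,q=C1+s[0]*d1,C2+s[1]*d2; return (p+q)/2,np.linalg.norm(p-q)
def crop(n,box,f,name,img=None):
    im=vision.grab_frame(n) if img is None else img
    x0,y0,x1,y1=box; cv2.imwrite("pics/"+name,cv2.resize(im[y0:y1,x0:x1],None,fx=f,fy=f,interpolation=cv2.INTER_CUBIC))
E
python3 - <<'E'
from h import *
t=cv2.imread("pics/top0.png");s=cv2.imread("pics/scene0.png")
crop("top",(270,180,470,300),4,"t1.png",t)
crop("scene",(220,140,400,250),4,"s1.png",s)
crop("top",(440,170,600,300),4,"t2.png",t)
crop("scene",(140,90,300,210),5,"s2.png",s)
E
```

```text
(no output)
```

View pics/t1.png

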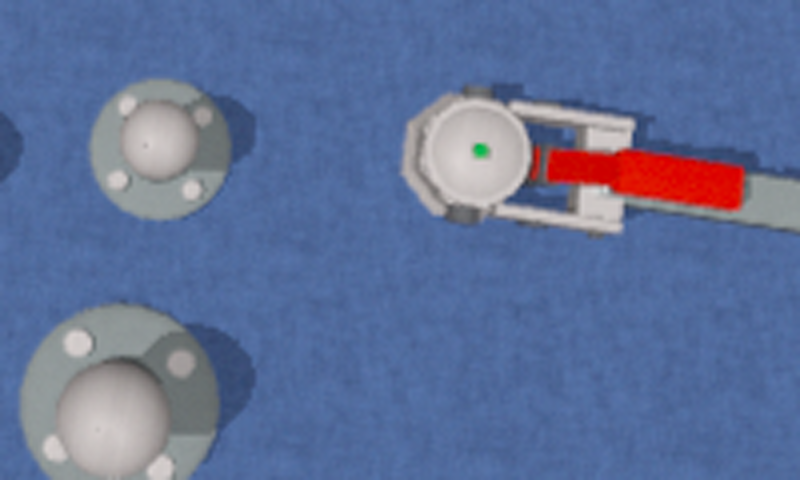

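View pics/s1.png

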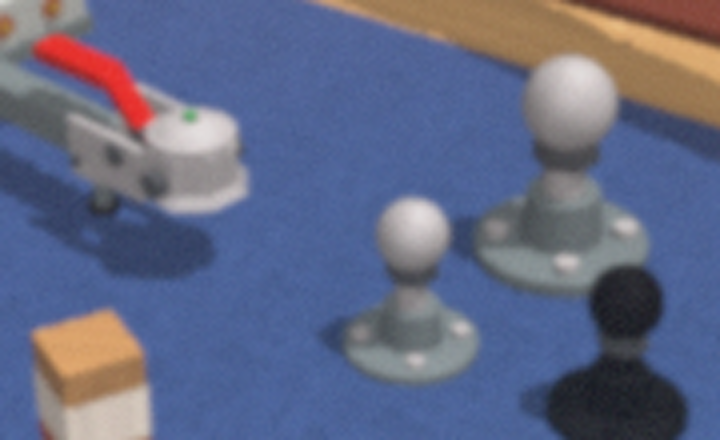

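View pics/s2.png

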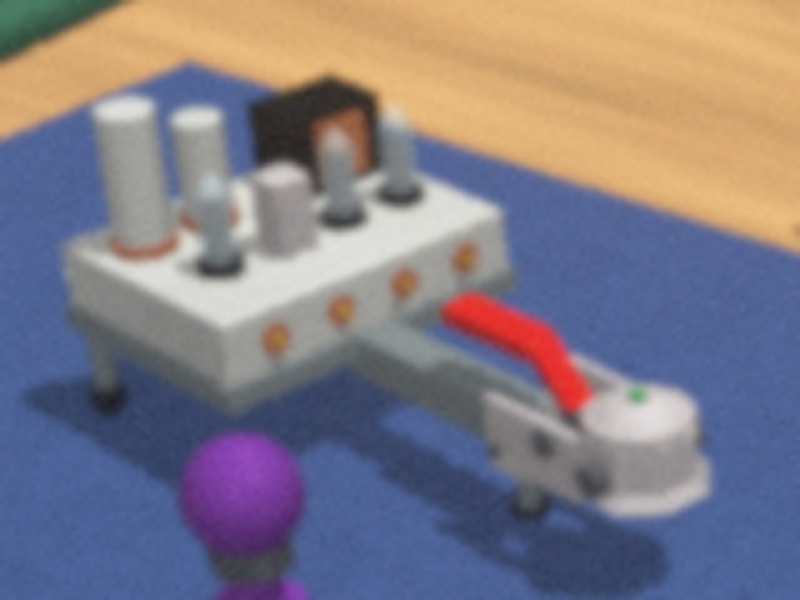

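View pics/t2.png

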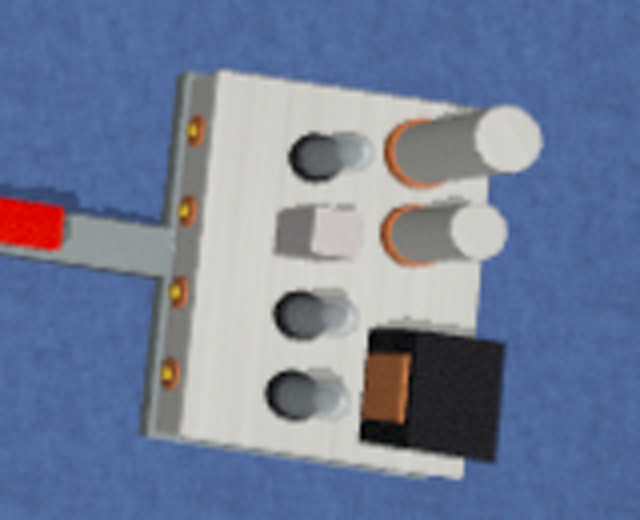

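```bash
python3 - <<'E'
from h import *
t=cv2.imread("pics/top0.png");s=cv2.imread("pics/scene0.png")
def cen(m,box):
    z=np.zeros_like(m);x0,y0,x1,y1=box;z[y0:y1,x0:x1]=m[y0:y1,x0:x1];ys,xs=np.nonzero(z);w=1
    return np.array([xs.mean(),ys.mean()]),len(xs),(xs.min(),xs.max(),ys.min(),ys.max())
g=lambda i:((i[...,1].astype(int)-i[...,2]>30)&(i[...,1].astype(int)-i[...,0]>15)).astype(np.uint8)
pt=cen(g(t),(380,205,402,230));ps=cen(g(s),(255,160,280,180));print(pt,ps,tri(pt[0],ps[0]))
# ball: bright, low sat vs flange
def circ(i,box,th):
    hsv=cv2.cvtColor(i,cv2.COLOR_BGR2HSV);x0,y0,x1,y1=box
    m=((hsv[...,1]<40)&(hsv[...,2]>60)).astype(np.uint8);return m
for img,n,box in((t,"top",(290,195,330,240)),(s,"scene",(300,180,345,240))):
    x0,y0,x1,y1=box
    gr=cv2.resize(cv2.cvtColor(img,cv2.COLOR_BGR2GRAY)[y0:y1,x0:x1],None,fx=6,fy=6,interpolation=cv2.INTER_CUBIC)
    c=cv2.HoughCircles(gr,cv2.HOUGH_GRADIENT,1.5,40,param1=80,param2=20,minRadius=42,maxRadius=70)
    print(n,None if c is None else [[a[0]/6+x0-.4,a[1]/6+y0-.4,a[2]/6] for a in c[0]])
print(tri((310,215),(323.2,198.8)), onz("top",(310,217.2),8),onz("scene",(322.8,225.5),8))
# red handle & lights
r=lambda i:((i[...,2].astype(int)-i[...,1]>90)&(i[...,2].astype(int)-i[...,0]>90)).astype(np.uint8)
rt=cen(r(t),(400,210,465,240));print(rt)
ys,xs=np.nonzero(r(t)[210:240,425:460]);print(cv2.minAreaRect(np.stack([xs+425,ys+210],1).astype(np.float32)))
for uv in ((425.7,222.5),(455.5,226.5)): print(onz("top",uv,103.5))
for uv in ((440+190/4,170+130/4),(440+167/4,170+373/4)): print('lamp',onz("top",uv,80))
# chassis deck corners front edge
for uv in ((440+218/4,170+70/4),(440+182/4,170+437/4)): print('deckfront',onz("top",uv,98))
# drawbar centre at far end and near (z 62+2)
for uv in ((480.5,231.5),(459,227.7)): print('bar',onz("top",uv,64))
E
```

```text
(array([389.61538462, 217.38461538]), 13, (np.int64(388), np.int64(391), np.int64(216), np.int64(219))) (array([267.        , 168.28571429]), 7, (np.int64(266), np.int64(268), np.int64(167), np.int64(169))) (array([541.59615762, -42.11173171,  97.54171265]), np.float64(2.601856913969666))
top None
scene [[np.float32(322.975), np.float32(198.475), np.float32(9.599999)]]
(array([543.57487084, 112.61235712,  72.79682858]), np.float64(0.45498615224894795)) [543.5380083  113.26261803   8.        ] [550.64674658 117.28162931   8.        ]
(array([432.05357143, 223.71230159]), 504, (np.int64(403), np.int64(455), np.int64(217), np.int64(232)))
((439.8207702636719, 224.66473388671875), (31.323781967163086, 11.100174903869629), 8.746161460876465)
[ 532.35325175 -108.9518939   103.5       ]
[ 526.13618468 -165.77537624  103.5       ]
lamp [ 576.43426661 -237.25733145   80.        ]
lamp [ 457.273259   -223.63530084   80.        ]
deckfront [ 604.03288897 -244.16844545   98.        ]
deckfront [ 427.9006243  -223.18264404   98.        ]
bar [ 519.60134998 -228.54588297   64.        ]
bar [ 526.11306476 -185.72460071   64.        ]
```

```bash
cat >> h.py <<'E'
from scipy.spatial.transform import Rotation as Ro
def Rt(rpy): return Ro.from_euler('xyz',rpy)
def rows(targets,ref=None):
    """targets: list of (pos mm, Rotation); prints rows relative to the measured tool pose"""
    o=monitor.get_obs(); p0=o['tcp_pos'];R0=Rt(o['tool_rot'])
    if ref: p0,R0=ref
    for p,R in targets:
        w=(R0.inv()*R).as_rotvec(); d=R0.inv().apply(np.array(p)-p0)/1000
        print([round(float(v),3) for v in w]+[round(float(v),4) for v in d])
def st():
    o=monitor.get_obs(); print({k:np.round(o[k],3).tolist() for k in('clock','tcp_pos','tool_rot','force','torque','gripper_width')})
PSI0=-np.pi/2-0.1174
def carrier(S,psi,pitch):
    """carrier rotation: nose up by pitch; columns x back,y,z up"""
    return Ro.from_euler('z',psi)*Ro.from_euler('y',pitch)   # +y rot sends x-axis down => nose higher than tail
TOOL=Ro.from_euler('xyz',[np.pi,0,np.pi/2])  # tool in carrier: x along carrier y, z down
E
python3 - <<'E'
from h import *
Rg=carrier(0,PSI0,0)*TOOL
print(Rg.as_euler('xyz'),Rg.as_matrix().round(2))
s=Rt([np.pi,0,1.313])
rows([((400,450,300),Ro.from_euler('z',-0.5)*s),((520,150,300),Ro.from_euler('z',-1.1)*s),((529,-147,250),Rg)])
E
```

```text
[ 3.14159265  0.         -0.1174    ] [[ 0.99 -0.12 -0.  ]
 [-0.12 -0.99 -0.  ]
 [-0.    0.   -1.  ]]
[0.0, 0.001, 0.5, -0.1126, 0.272, 0.0033]
[0.001, 0.001, 1.1, -0.3721, 0.4646, 0.0037]
[0.001, 0.001, 1.43, -0.6569, 0.549, 0.0541]
```

Candidates for the post (top pixels): small grey at (310,216), large grey at (300,281), black at (251,221), purple at (420,145). I choose the small grey one: it isn't black or purple and is the smaller of the two greys. The crop confirms a plain grey ball of about 40 mm on a flange of about 76 mm. The ball centre comes out near (543.5, 113, 73).

The nose's green pin is at (541.6, -42), and the carrier's x axis points along (-0.117, -0.993).

{"name": "send_rows", "arguments": {"steps": [[[0, 0, 0.25, -0.056, 0.136, 0.003, 0.2], [0, 0, 0.5, -0.113, 0.272, 0.003, 0.2], [0, 0, 0.5, -0.113, 0.272, 0.003, 0.2], [0, 0, 0.5, -0.113, 0.272, 0.003, 0.2], [0, 0, 1.1, -0.372, 0.465, 0.004, 0.2], [0, 0, 1.1, -0.372, 0.465, 0.004, 0.2], [0, 0, 1.1, -0.372, 0.465, 0.004, 0.2], [0, 0, 1.1, -0.372, 0.465, 0.004, 0.2], [0, 0, 1.1, -0.372, 0.465, 0.004, 0.2], [0, 0, 1.43, -0.657, 0.549, 0.054, 0.2], [0, 0, 1.43, -0.657, 0.549, 0.054, 0.2], [0, 0, 1.43, -0.657, 0.549, 0.054, 0.2], [0, 0, 1.43, -0.657, 0.549, 0.054, 0.2], [0, 0, 1.43, -0.657, 0.549, 0.054, 0.2], [0, 0, 1.43, -0.657, 0.549, 0.054, 0.2], [0, 0, 1.43, -0.657, 0.549, 0.054, 0.2], [0, 0, 1.43, -0.657, 0.549, 0.054, 0.2]]]}}

```text
clock: 2.22
tcp_pos: [529.0, -145.9, 249.7]
tool_rot: [-3.141, 0.001, -0.117]
force: [0.6, -0.6, 0.3]
gripper_width: 51.3
```

```bash
python3 - <<'E'
from h import *
st()
Rg=carrier(0,PSI0,0)*TOOL
rows([((529,-147.4,151),Rg)])
crop("top",(370,150,600,310),3,"t3.png");crop("scene",(140,60,320,220),4,"s3.png")
E
```

```text
{'clock': 2.225, 'tcp_pos': [529.017, -145.921, 249.669], 'tool_rot': [-3.141, 0.001, -0.117], 'force': [0.577, -0.612, 0.326], 'torque': [0.045, 0.038, -0.036], 'gripper_width': 51.342}
[-0.0, 0.001, 0.001, 0.0002, 0.0015, 0.0987]
```

View pics/s3.png

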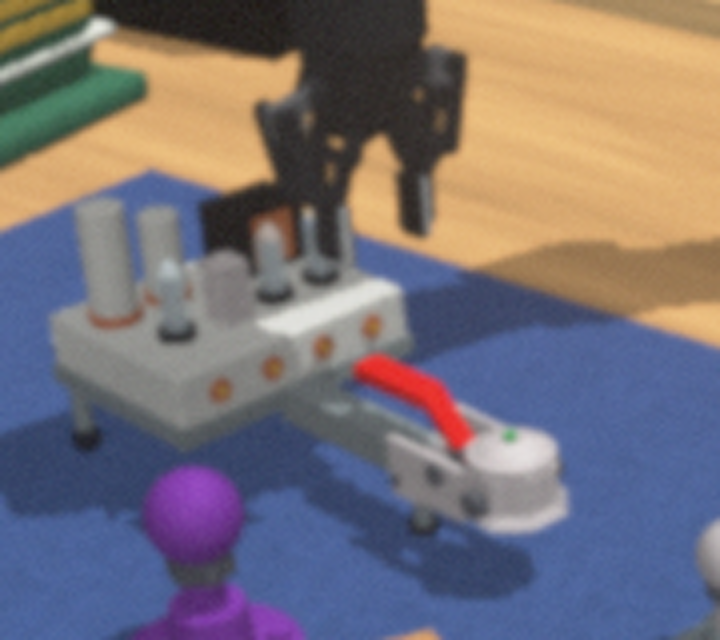

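The open fingers (scene crop, around (330,200)) are above the handle, clear of the valves. I'll descend and grip the bar across its width.

{"name": "send_rows", "arguments": {"steps": [[[0, 0, 0, 0, 0.0015, 0.05, 0.2], [0, 0, 0, 0, 0.0015, 0.08, 0.2], [0, 0, 0, 0, 0.0015, 0.0985, 0.2], [0, 0, 0, 0, 0.0015, 0.0985, 0.2], [0, 0, 0, 0, 0.0015, 0.0985, -0.2], [0, 0, 0, 0, 0.0015, 0.0985, -0.6], [0, 0, 0, 0, 0.0015, 0.0985, -1], [0, 0, 0, 0, 0.0015, 0.0985, -1], [0, 0, 0, 0, 0.0015, 0.0985, -1]]], "force": 20}}

```text
clock: 3.45
tcp_pos: [529.3, -148.4, 152.7]
tool_rot: [-3.141, -0.001, -0.117]
force: [-2.6, 0.6, 6.1]
gripper_width: 21.4
```

```bash
python3 - <<'E'
from h import *
st()
crop("top",(370,150,600,310),3,"t4.png");crop("scene",(140,60,320,220),4,"s4.png")
# arc in carrier frame
o=monitor.get_obs();p0=o['tcp_pos'];Rc=carrier(0,PSI0,0)
T=[]
for a in np.linspace(0,1.05,15)[1:]:
    a0=np.arctan2(28,72); r=np.hypot(72,28)
    d=np.array([r*np.cos(a0+a)-72,0,r*np.sin(a0+a)-28]); T.append((p0+Rc.apply(d),Rt(o['tool_rot'])))
rows(T)
E
```

```text
{'clock': 3.45, 'tcp_pos': [529.293, -148.354, 152.654], 'tool_rot': [-3.141, -0.001, -0.117], 'force': [-2.647, 0.615, 6.081], 'torque': [0.2, 0.576, 0.15], 'gripper_width': 21.367}
[0.0, 0.0, 0.0, 0.0, -0.0023, -0.0053]
[0.0, 0.0, 0.0, 0.0, -0.005, -0.0104]
[0.0, 0.0, 0.0, 0.0, -0.0081, -0.0154]
[0.0, 0.0, 0.0, 0.0, -0.0115, -0.02]
[0.0, 0.0, 0.0, 0.0, -0.0153, -0.0244]
[0.0, 0.0, 0.0, 0.0, -0.0194, -0.0285]
[0.0, 0.0, 0.0, 0.0001, -0.0237, -0.0323]
[0.0, 0.0, 0.0, 0.0001, -0.0284, -0.0357]
[0.0, 0.0, 0.0, 0.0001, -0.0333, -0.0388]
[0.0, 0.0, 0.0, 0.0001, -0.0384, -0.0415]
[0.0, 0.0, 0.0, 0.0001, -0.0437, -0.0439]
[0.0, 0.0, 0.0, 0.0001, -0.0492, -0.0458]
[0.0, 0.0, 0.0, 0.0001, -0.0548, -0.0473]
[0.0, 0.0, 0.0, 0.0001, -0.0605, -0.0484]
```

View pics/s4.png

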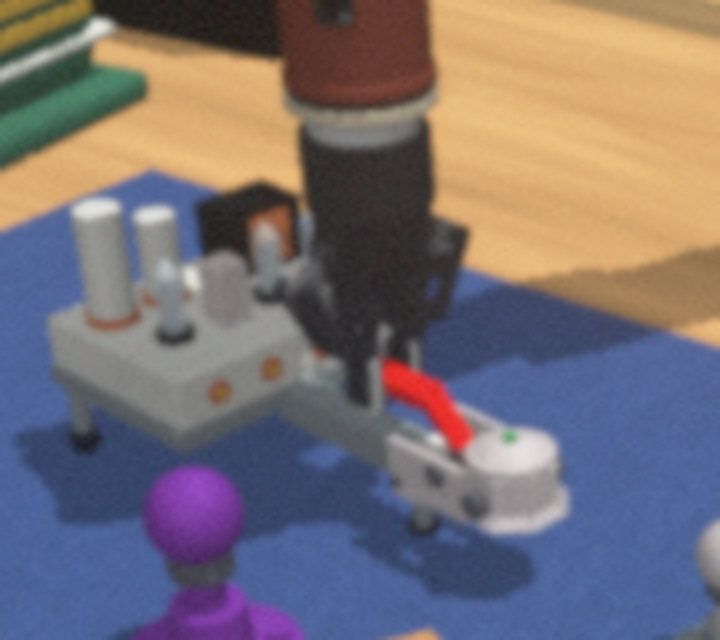

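The pads hold the bar (width 21.4; scene crop, about (385,375)). Next I'll lift it along its arc.

{"name": "send_rows", "arguments": {"steps": [[[0, 0, 0, 0, -0.0023, -0.007, -1], [0, 0, 0, 0, -0.005, -0.012, -1], [0, 0, 0, 0, -0.008, -0.017, -1], [0, 0, 0, 0, -0.0115, -0.022, -1], [0, 0, 0, 0, -0.0153, -0.0265, -1], [0, 0, 0, 0, -0.0194, -0.0305, -1], [0, 0, 0, 0, -0.0237, -0.034, -1], [0, 0, 0, 0, -0.0284, -0.0375, -1], [0, 0, 0, 0, -0.0333, -0.0405, -1], [0, 0, 0, 0, -0.0384, -0.0435, -1], [0, 0, 0, 0, -0.0437, -0.0455, -1], [0, 0, 0, 0, -0.0492, -0.0475, -1], [0, 0, 0, 0, -0.0548, -0.049, -1], [0, 0, 0, 0, -0.0615, -0.05, -1], [0, 0, 0, 0, -0.0625, -0.05, -1], [0, 0, 0, 0, -0.0625, -0.05, -1]]]}}

```text
clock: 5.55
tcp_pos: [536.5, -86.0, 201.9]
tool_rot: [-3.141, -0.001, -0.117]
force: [-0.9, -0.3, 4.7]
gripper_width: 21.9
```

```bash
python3 - <<'E'
from h import *
st()
crop("top",(370,150,600,310),3,"t5.png");crop("scene",(140,60,320,220),4,"s5.png")
E
```

```text
{'clock': 5.55, 'tcp_pos': [536.531, -86.006, 201.857], 'tool_rot': [-3.141, -0.001, -0.117], 'force': [-0.919, -0.3, 4.668], 'torque': [-0.484, 0.542, -0.022], 'gripper_width': 21.912}
```

View pics/s5.png

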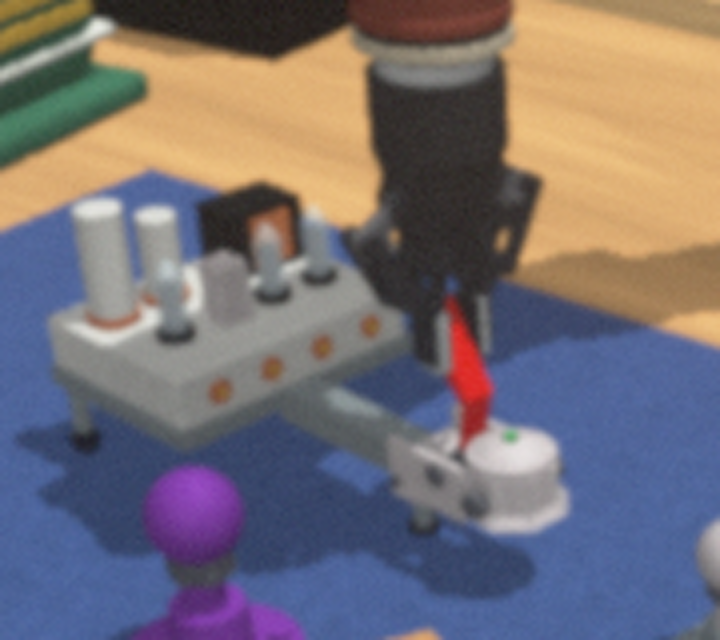

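View pics/t5.png

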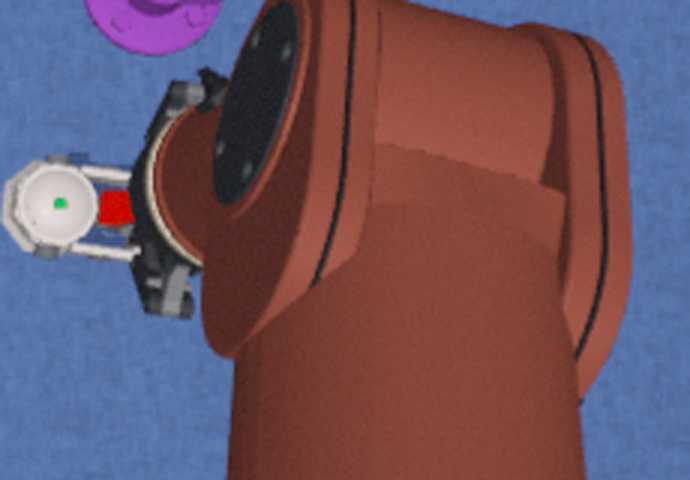

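The handle is raised: in the scene crop the red bar runs steeply up from (475,420) to (455,300). I'll release, rise, and move back over the drawbar.

```bash
python3 - <<'E'
from h import *
Rg=carrier(0,PSI0,0)*TOOL
rows([((537,-86,260),Rg),((526.2,-173.2,260),Rg),((526.2,-173.2,190),Rg),((526.2,-173.2,105),Rg)])
E
```

```text
[-0.001, -0.001, 0.0, 0.0005, -0.0002, -0.0582]
[-0.001, -0.001, 0.0, -0.0, 0.0877, -0.0582]
[-0.001, -0.001, 0.0, -0.0001, 0.0877, 0.0118]
[-0.001, -0.001, 0.0, -0.0001, 0.0878, 0.0968]
```

{"name": "send_rows", "arguments": {"steps": [[[0, 0, 0, 0, 0, 0, 0.2], [0, 0, 0, 0, 0, 0, 0.2], [0, 0, 0, 0, 0, 0, 0.2], [0, 0, 0, 0, 0, -0.04, 0.2], [0, 0, 0, 0, 0, -0.058, 0.2], [0, 0, 0, 0, 0.05, -0.058, 0.2], [0, 0, 0, 0, 0.088, -0.058, 0.2], [0, 0, 0, 0, 0.088, -0.058, 0.2], [0, 0, 0, 0, 0.088, -0.01, 0.2], [0, 0, 0, 0, 0.088, 0.012, 0.2], [0, 0, 0, 0, 0.088, 0.012, 0.2]]]}}

```text
clock: 7.02
tcp_pos: [525.2, -172.3, 187.8]
tool_rot: [-3.142, 0.003, -0.116]
force: [0.7, -0.1, 0.4]
gripper_width: 51.3
```

```bash
python3 - <<'E'
from h import *
st()
t=vision.grab_frame("top");s=vision.grab_frame("scene")
crop("top",(370,150,600,310),3,"t6.png",t);crop("scene",(140,60,320,220),4,"s6.png",s)
cv2.imwrite("pics/sf6.png",s);cv2.imwrite("pics/tf6.png",t)
g=lambda i:((i[...,1].astype(int)-i[...,2]>30)&(i[...,1].astype(int)-i[...,0]>15))
def c(m,b):
    x0,y0,x1,y1=b;ys,xs=np.nonzero(m[y0:y1,x0:x1]);return xs.mean()+x0,ys.mean()+y0
print(c(g(t),(380,205,402,230)),c(g(s),(255,160,280,180)))
E
```

```text
{'clock': 7.025, 'tcp_pos': [525.17, -172.322, 187.821], 'tool_rot': [-3.142, 0.003, -0.116], 'force': [0.742, -0.053, 0.422], 'torque': [-0.075, 0.038, -0.006], 'gripper_width': 51.294}
(np.float64(389.61538461538464), np.float64(217.3846153846154)) (np.float64(267.1666666666667), np.float64(168.16666666666666))
```

View pics/s6.png

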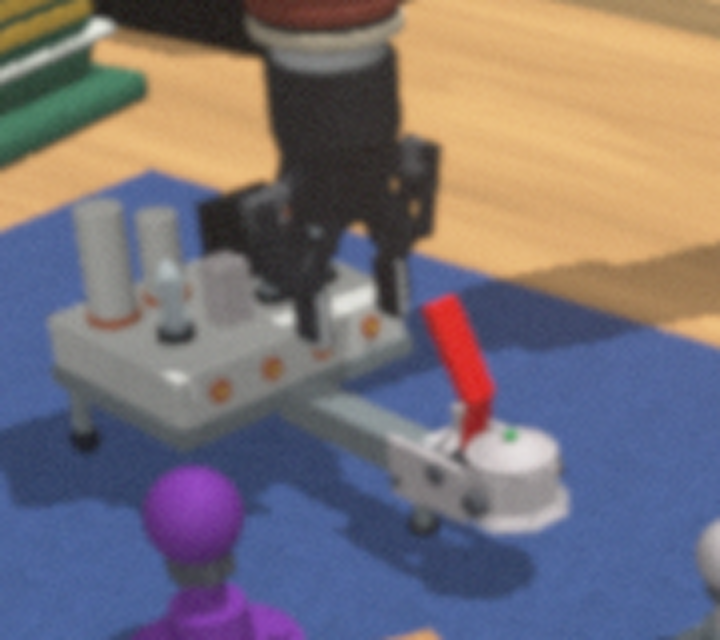

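View pics/t6.png

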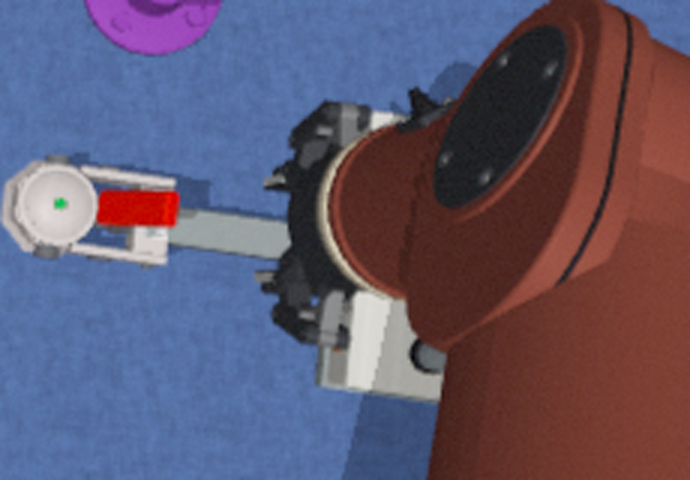

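```bash
python3 - <<'E'
from h import *
Rc=carrier(0,PSI0,0);S=np.array([541.6,-42.1,62])
for a in (1.05,.9):
    x,z=92,28;P=np.array([x*np.cos(a)-z*np.sin(a)+34,0,x*np.sin(a)+z*np.cos(a)+8])
    print(a,proj("scene",S+Rc.apply(P)),proj("top",S+Rc.apply(P)))
Rg=Rc*TOOL
rows([((526.2,-173.2,105),Rg)])
E
```

```text
1.05 [249.18679356 134.89995245] [427.88529206 218.85888833]
0.9 [245.19898435 134.85869668] [434.93175214 220.10958247]
[0.0, -0.0, 0.001, -0.0002, 0.0001, 0.0851]
```

The handle tip is at scene pixel (250,135), against a predicted (249,135) for 1.05 rad, so it is fully up. The carrier hasn't moved. Next I'll grip the drawbar.

{"name": "send_rows", "arguments": {"steps": [[[0, 0, 0, 0, 0, 0.04, 0.2], [0, 0, 0, 0, 0, 0.07, 0.2], [0, 0, 0, 0, 0, 0.085, 0.2], [0, 0, 0, 0, 0, 0.085, 0.2], [0, 0, 0, 0, 0, 0.085, -0.2], [0, 0, 0, 0, 0, 0.085, -0.6], [0, 0, 0, 0, 0, 0.085, -1], [0, 0, 0, 0, 0, 0.085, -1], [0, 0, 0, 0, 0, 0.085, -1]]], "force": 70}}

```text
clock: 8.25
tcp_pos: [526.3, -173.8, 105.9]
tool_rot: [-3.141, -0.001, -0.117]
force: [-4.0, 0.7, 7.0]
gripper_width: 24.0
```

```bash
cat >> h.py <<'E'
GL=np.array([318,0,-62.])
def pose_for(Sxy,psi,pitch,p_g,R_g):
    """carrier pose with socket at Sxy & pitch (glides on bench): tool pose from grip-relative pose (p_g,R_g in carrier)"""
    R=Ro.from_euler('z',psi)*Ro.from_euler('y',pitch)
    z=-(R.apply(GL))[2]; S=np.array([Sxy[0],Sxy[1],z]); return S+R.apply(p_g),R*R_g,S
def pitch_for(z):
    from scipy.optimize import brentq
    return brentq(lambda a:-(Ro.from_euler('y',a).apply(GL))[2]-z,-.1,.4)
E
python3 - <<'E'
from h import *
st()
o=monitor.get_obs();S0=np.array([541.6,-42.1,62]);Rc=carrier(0,PSI0,0)
pg=Rc.inv().apply(o['tcp_pos']-S0);Rg=Rc.inv()*Rt(o['tool_rot'])
print(pg,Rg.as_euler('xyz')); np.savez("grip.npz",pg=pg,Rg=Rg.as_matrix())
T=[];
for z in np.linspace(62,118,11)[1:]:
    a=pitch_for(z)
    # glides stay put: socket xy shifts
    R=carrier(0,PSI0,a); G0=S0+Rc.apply(GL); S=G0-R.apply(GL); p,r,s=pose_for(S[:2],PSI0,a,pg,Rg); T.append((p,r))
    print(round(a,3),S.round(1))
rows(T)
crop("scene",(140,60,320,220),4,"s7.png")
E
```

```text
{'clock': 8.25, 'tcp_pos': [526.273, -173.803, 105.86], 'tool_rot': [-3.141, -0.001, -0.117], 'force': [-3.961, 0.665, 7.004], 'torque': [0.179, 0.589, 0.08], 'gripper_width': 23.972}
[132.59154764   0.20447876  43.85994497] [-3.14102493e+00 -1.25821227e-03  1.57106029e+00]
0.018 [541.5 -43.2  67.6]
0.035 [541.3 -44.5  73.2]
0.053 [541.2 -45.8  78.8]
0.071 [541.  -47.3  84.4]
0.089 [540.8 -48.8  90. ]
0.107 [540.6 -50.5  95.6]
0.125 [540.4 -52.3 101.2]
0.143 [540.2 -54.1 106.8]
0.162 [539.9 -56.1 112.4]
0.18 [539.7 -58.3 118. ]
[0.018, 0.0, 0.0, 0.0, 0.0019, -0.0033]
[0.035, 0.0, 0.0, 0.0, 0.0039, -0.0065]
[0.053, 0.0, 0.0, 0.0, 0.0059, -0.0097]
[0.071, 0.0, 0.0, 0.0, 0.008, -0.0129]
[0.089, 0.0, 0.0, 0.0, 0.0101, -0.0161]
[0.107, 0.0, 0.0, 0.0, 0.0124, -0.0192]
[0.125, 0.0, 0.0, 0.0, 0.0146, -0.0223]
[0.143, 0.0, 0.0, 0.0, 0.017, -0.0254]
[0.162, 0.0, 0.0, 0.0, 0.0195, -0.0285]
[0.18, 0.0, 0.0, 0.0, 0.022, -0.0315]
```

View pics/s7.png

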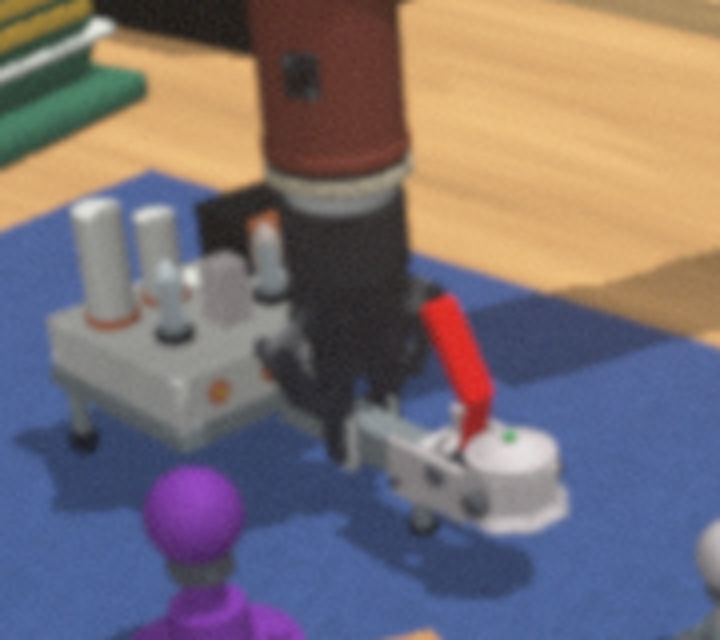

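The gripper holds the drawbar (scene crop around (345,440), width 24). Now I'll lift the nose about the glides.

{"name": "send_rows", "arguments": {"steps": [[[0.018, 0, 0, 0, 0.0019, -0.0033, -1], [0.035, 0, 0, 0, 0.0039, -0.0065, -1], [0.053, 0, 0, 0, 0.0059, -0.0097, -1], [0.071, 0, 0, 0, 0.008, -0.0129, -1], [0.089, 0, 0, 0, 0.0101, -0.0161, -1], [0.107, 0, 0, 0, 0.0124, -0.0192, -1], [0.125, 0, 0, 0, 0.0146, -0.0223, -1], [0.143, 0, 0, 0, 0.017, -0.0254, -1], [0.162, 0, 0, 0, 0.0195, -0.0285, -1], [0.18, 0, 0, 0, 0.022, -0.0325, -1], [0.18, 0, 0, 0, 0.022, -0.0325, -1], [0.18, 0, 0, 0, 0.022, -0.0325, -1]]]}}

```text
clock: 9.8
tcp_pos: [523.1, -196.2, 136.7]
tool_rot: [-2.963, 0.0, -0.118]
force: [1.4, -1.0, -6.7]
gripper_width: 24.2
```

```bash
python3 - <<'E'
from h import *
st()
t=vision.grab_frame("top");s=vision.grab_frame("scene")
cv2.imwrite("pics/tf8.png",t);cv2.imwrite("pics/sf8.png",s)
def c(i,b,n):
    m=((i[...,1].astype(int)-i[...,2]>30)&(i[...,1].astype(int)-i[...,0]>15))
    x0,y0,x1,y1=b;ys,xs=np.nonzero(m[y0:y1,x0:x1]);return xs.mean()+x0,ys.mean()+y0
a=c(t,(370,195,410,235),0);b=c(s,(245,130,290,180),0);print(a,b,tri(a,b))
o=monitor.get_obs();g=np.load("grip.npz");R=Rt(o['tool_rot'])*Ro.from_matrix(g['Rg']).inv()
S=o['tcp_pos']-R.apply(g['pg']);print("socket by grip",S,R.as_euler('zyx'),"pin by grip",S+R.apply([0,0,34]))
crop("scene",(140,60,340,240),4,"s8.png",s)
E
```

```text
{'clock': 9.8, 'tcp_pos': [523.1, -196.179, 136.683], 'tool_rot': [-2.963, 0.0, -0.118], 'force': [1.411, -0.988, -6.745], 'torque': [-0.996, -0.229, 0.057], 'gripper_width': 24.2}
(np.float64(407.4666666666667), np.float64(217.13333333333333)) (np.float64(259.2), np.float64(144.4)) (array([538.73079749, -64.61434182, 150.43609161]), np.float64(1.6638714136802641))
socket by grip [539.10246532 -58.55492961 117.06880899] [-1.68687455 -0.01928689  0.1774145 ] pin by grip [538.44675176 -64.55431214 150.52889639]
```

View pics/s8.png

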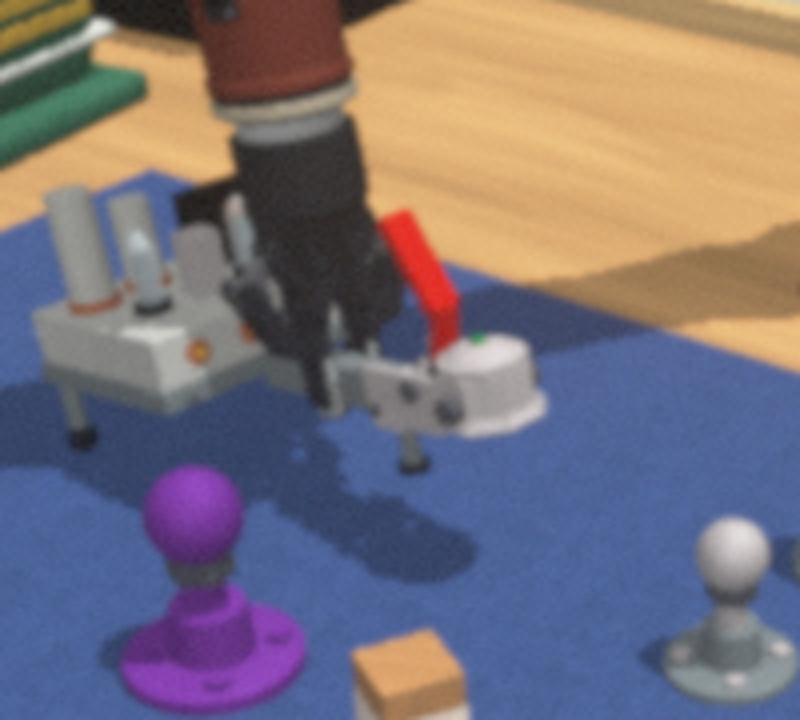

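```bash
python3 - <<'E'
from h import *
t=cv2.imread("pics/tf6.png");s=cv2.imread("pics/sf6.png")
crop("top",(285,190,335,245),12,"tb.png",t);crop("scene",(300,180,350,240),10,"sb.png",s)
def fit(i,c,r0,angs):
    g=cv2.GaussianBlur(cv2.cvtColor(i,cv2.COLOR_BGR2GRAY).astype(np.float32),(0,0),.7);P=[]
    for a in angs:
        rr=np.arange(r0-4,r0+4.01,.1);x=(c[0]+rr*np.cos(a)).astype(np.float32)[None];y=(c[1]+rr*np.sin(a)).astype(np.float32)[None]
        v=cv2.remap(g,x,y,cv2.INTER_LINEAR)[0];k=np.argmin(np.gradient(v)) ;P.append((x[0,k],y[0,k],rr[k]))
    P=np.array(P);A=np.c_[2*P[:,:2],np.ones(len(P))];b=(P[:,:2]**2).sum(1)
    for _ in range(4):
        q=np.linalg.lstsq(A,b,rcond=None)[0];r=np.sqrt(q[2]+q[0]**2+q[1]**2);e=abs(np.hypot(P[:,0]-q[0],P[:,1]-q[1])-r);k=e<max(.4,1.5*np.median(e));P,A,b=P[k],A[k],b[k]
    return q[:2],r,len(P)
ft=fit(t,(310,215),9.6,np.linspace(0,2*np.pi,60));fs=fit(s,(323,198.6),9,np.radians(np.linspace(150,390,60)))
print(ft,fs,tri(ft[0],fs[0]))
B,_=tri(ft[0],fs[0])
for n in("top","scene"):
    m=CM[n];d=(np.array(m["R"])@B+np.array(m["t"]))[2];print(n,"expected r",m["fx"]*20/d)
E
```

```text
(array([309.38721046, 214.55294764]), np.float64(8.765709548125534), 29) (array([322.98855582, 197.52059722]), np.float64(8.401460047703388), 37) (array([544.46067133, 113.30004353,  76.73796166]), np.float64(1.663888171299722))
top expected r 10.106740826201461
scene expected r 9.260766580539899
```

View pics/tb.png

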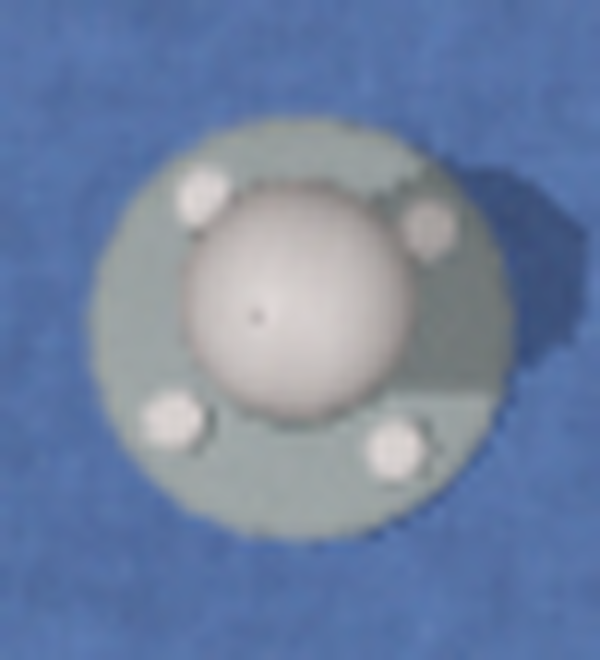

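View pics/sb.png

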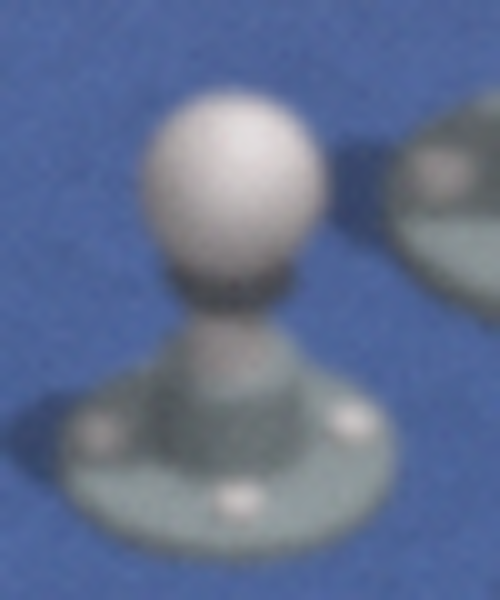

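```bash
python3 - <<'E'
from h import *
print(tri((309.46,214.5),(323.1,197.95)),onz("top",(309.67,216.85),8),onz("top",(309.46,214.5),75))
B=np.array([544.2,113.8])
# target: over the ball, socket axis offset: carrier pitched, aim socket point over the ball at z 118
g=np.load("grip.npz");pg=g['pg'];Rg=Ro.from_matrix(g['Rg'])
o=monitor.get_obs();R=Rt(o['tool_rot'])*Rg.inv();S0=o['tcp_pos']-R.apply(pg);psi=R.as_euler('zyx')[0]
print(S0,psi)
a=pitch_for(118)
T=[]
for f in np.linspace(0,1,11)[1:]:
    p,r,s=pose_for(S0[:2]*(1-f)+B*f,PSI0,a,pg,Rg);T.append((p,r))
rows(T)
E
```

```text
(array([544.52116341, 113.3681603 ,  75.7125281 ]), np.float64(1.1941535404929564)) [544.26922681 113.98699531   8.        ] [544.25741694 113.88159157  75.        ]
[539.10246532 -58.55492961 117.06880899] -1.6868745481161973
[0.002, 0.002, -0.001, -0.0015, -0.017, 0.0024]
[0.002, 0.002, -0.001, -0.003, -0.0339, 0.0054]
[0.002, 0.002, -0.001, -0.0045, -0.0508, 0.0085]
[0.002, 0.002, -0.001, -0.0061, -0.0677, 0.0116]
[0.002, 0.002, -0.001, -0.0076, -0.0846, 0.0146]
[0.002, 0.002, -0.001, -0.0091, -0.1015, 0.0177]
[0.002, 0.002, -0.001, -0.0106, -0.1184, 0.0207]
[0.002, 0.002, -0.001, -0.0121, -0.1353, 0.0238]
[0.002, 0.002, -0.001, -0.0136, -0.1522, 0.0268]
[0.002, 0.002, -0.001, -0.0152, -0.1691, 0.0299]
```

Ball centre: (544.3, 113.7, ~75.5); the flange ray agrees in xy. Now I'll carry the nose forward until it is over the ball.

{"name": "send_rows", "arguments": {"steps": [[[0, 0, 0, -0.0006, -0.007, 0.0005, -1], [0, 0, 0, -0.0019, -0.021, 0.003, -1], [0, 0, 0, -0.0032, -0.035, 0.0055, -1], [0, 0, 0, -0.0045, -0.05, 0.0083, -1], [0, 0, 0, -0.0058, -0.065, 0.011, -1], [0, 0, 0, -0.0072, -0.08, 0.0138, -1], [0, 0, 0, -0.0085, -0.095, 0.0165, -1], [0, 0, 0, -0.0099, -0.11, 0.0192, -1], [0, 0, 0, -0.0112, -0.125, 0.0219, -1], [0, 0, 0, -0.0125, -0.139, 0.0245, -1], [0, 0, 0, -0.0137, -0.152, 0.0268, -1], [0, 0, 0, -0.0147, -0.163, 0.0288, -1], [0, 0, 0, -0.0152, -0.169, 0.0299, -1], [0, 0, 0, -0.0152, -0.169, 0.0299, -1], [0, 0, 0, -0.0152, -0.169, 0.0299, -1]]]}}

```text
clock: 11.78
tcp_pos: [528.3, -23.6, 137.8]
tool_rot: [-2.962, -0.0, -0.117]
force: [0.5, -0.3, -8.3]
gripper_width: 24.2
```

```bash
cat >> h.py <<'E'
def pin(i,b):
    m=((i[...,1].astype(int)-i[...,2]>30)&(i[...,1].astype(int)-i[...,0]>15))
    x0,y0,x1,y1=b;ys,xs=np.nonzero(m[y0:y1,x0:x1]);return np.array([xs.mean()+x0,ys.mean()+y0]),len(xs)
def model():
    o=monitor.get_obs();g=np.load("grip.npz");pg=g['pg'];Rg=Ro.from_matrix(g['Rg']);R=Rt(o['tool_rot'])*Rg.inv();S=o['tcp_pos']-R.apply(pg)
    return S,R,pg,Rg
E
python3 - <<'E'
from h import *
st()
S,R,pg,Rg=model();P=S+R.apply([0,0,34]);print("S",S,R.as_euler('zyx'),"pin",P,proj("top",P),proj("scene",P))
t=vision.grab_frame("top");s=vision.grab_frame("scene")
cv2.imwrite("pics/tf9.png",t);cv2.imwrite("pics/sf9.png",s)
u,v=proj("top",P).astype(int),proj("scene",P).astype(int)
a=pin(t,(u[0]-12,u[1]-12,u[0]+12,u[1]+12));b=pin(s,(v[0]-12,v[1]-12,v[0]+12,v[1]+12));print(a,b,tri(a[0],b[0]))
crop("scene",(180,80,380,250),4,"s9.png",s);crop("top",(260,150,460,300),4,"t9.png",t)
E
```

```text
{'clock': 11.775, 'tcp_pos': [528.282, -23.617, 137.784], 'tool_rot': [-2.962, -0.0, -0.117], 'force': [0.484, -0.281, -8.314], 'torque': [-0.401, -0.031, 0.029], 'gripper_width': 24.198}
S [544.26581531 113.74361567 118.26695326] [-1.68663555 -0.01972664  0.17817345] pin [543.59515297 107.71889213 151.72219079] [312.51093794 211.75675264] [321.98250746 166.13519646]
(array([312.23529412, 211.76470588]), 17) (array([321.2, 165.6]), 5) (array([544.03599965, 107.30867726, 152.98392208]), np.float64(2.133854600539307))
```

View pics/s9.png

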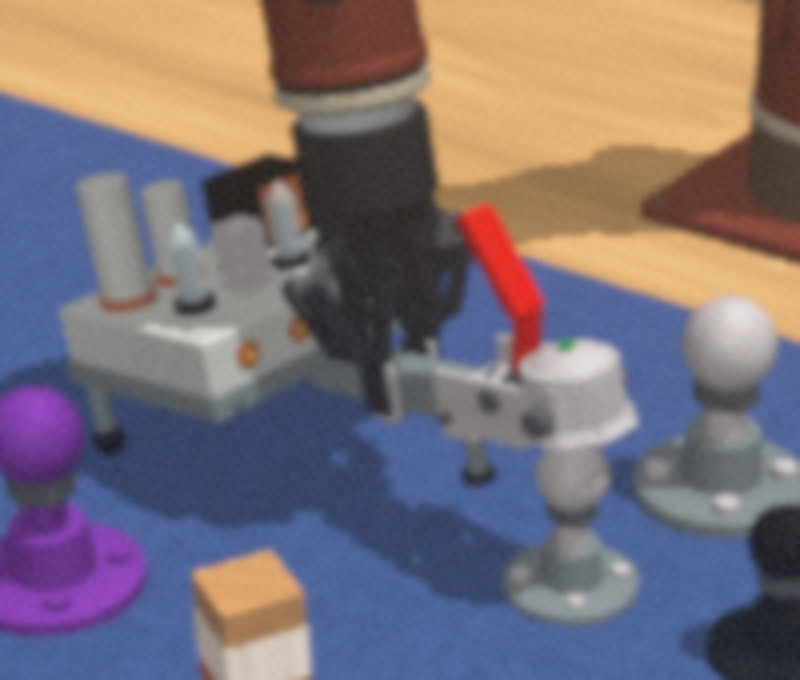

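View pics/t9.png

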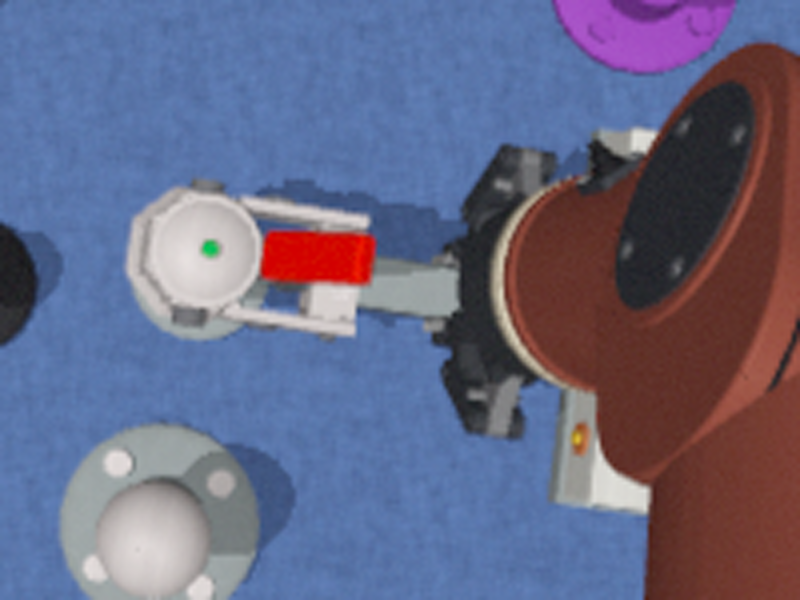

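The nose is over the ball: the pin sits at (312,212) top and (321,166) scene, within 1 mm of the model. I'll lower it in stages.

```bash
python3 - <<'E'
from h import *
S,R,pg,Rg=model();B=np.array([544.3,113.7])
T=[]
for z in [115,112,109,106,103,100,98,96,94,92,90,88]:
    p,r,s=pose_for(B,PSI0,pitch_for(z),pg,Rg);T.append((p,r))
rows(T)
E
```

```text
[-0.009, 0.001, -0.001, 0.0, 0.0001, 0.0021]
[-0.019, 0.001, -0.001, 0.0, 0.0002, 0.0037]
[-0.029, 0.001, -0.001, 0.0, 0.0003, 0.0054]
[-0.039, 0.001, -0.001, 0.0, 0.0004, 0.007]
[-0.048, 0.001, -0.001, 0.0, 0.0004, 0.0087]
[-0.058, 0.001, -0.001, 0.0, 0.0005, 0.0104]
[-0.065, 0.001, -0.001, 0.0, 0.0005, 0.0115]
[-0.071, 0.001, -0.001, 0.0, 0.0005, 0.0126]
[-0.077, 0.001, -0.001, 0.0, 0.0005, 0.0138]
[-0.084, 0.001, -0.001, 0.0, 0.0005, 0.0149]
[-0.09, 0.001, -0.001, 0.0, 0.0005, 0.0161]
[-0.097, 0.001, -0.001, 0.0, 0.0005, 0.0172]
```

{"name": "send_rows", "arguments": {"steps": [[[-0.009, 0, 0, 0, 0.0001, 0.002, -1], [-0.019, 0, 0, 0, 0.0002, 0.0037, -1], [-0.029, 0, 0, 0, 0.0003, 0.0054, -1], [-0.039, 0, 0, 0, 0.0004, 0.007, -1], [-0.048, 0, 0, 0, 0.0004, 0.0087, -1], [-0.058, 0, 0, 0, 0.0005, 0.0104, -1], [-0.065, 0, 0, 0, 0.0005, 0.0115, -1], [-0.071, 0, 0, 0, 0.0005, 0.0126, -1], [-0.077, 0, 0, 0, 0.0005, 0.0138, -1], [-0.084, 0, 0, 0, 0.0005, 0.0149, -1], [-0.09, 0, 0, 0, 0.0005, 0.0161, -1], [-0.09, 0, 0, 0, 0.0005, 0.0161, -1]]]}}

```text
clock: 13.38
tcp_pos: [528.5, -20.9, 121.8]
tool_rot: [-3.052, 0.0, -0.117]
force: [0.1, 0.8, -7.4]
gripper_width: 24.0
```

```bash
python3 - <<'E'
from h import *
st()
S,R,pg,Rg=model();P=S+R.apply([0,0,34]);print("S",S,R.as_euler('zyx'))
s=vision.grab_frame("scene");v=proj("scene",P).astype(int)
crop("scene",(180,80,380,250),4,"s10.png",s)
B=np.array([544.3,113.7]);T=[]
for z in [88,87,86,85,84,83,82,81,80,79,78,77,76,75,74,73,72]:
    p,r,s=pose_for(B,PSI0,pitch_for(z),pg,Rg);T.append((p,r))
rows(T)
E
```

```text
{'clock': 13.375, 'tcp_pos': [528.54, -20.879, 121.755], 'tool_rot': [-3.052, 0.0, -0.117], 'force': [0.142, 0.803, -7.37], 'torque': [-0.23, -0.106, 0.052], 'gripper_width': 23.953}
S [544.17848475 114.18535031  89.8616618 ] [-1.68753385 -0.00908921  0.08860065]
[-0.007, 0.001, 0.0, 0.0001, 0.0003, 0.001]
[-0.01, 0.001, 0.0, 0.0001, 0.0003, 0.0016]
[-0.013, 0.001, 0.0, 0.0001, 0.0002, 0.0021]
[-0.016, 0.001, 0.0, 0.0001, 0.0002, 0.0027]
[-0.02, 0.001, 0.0, 0.0001, 0.0001, 0.0033]
[-0.023, 0.001, 0.0, 0.0001, 0.0, 0.0039]
[-0.026, 0.001, 0.0, 0.0001, -0.0, 0.0044]
[-0.029, 0.001, 0.0, 0.0001, -0.0001, 0.005]
[-0.032, 0.001, 0.0, 0.0001, -0.0002, 0.0056]
[-0.035, 0.001, 0.0, 0.0001, -0.0002, 0.0062]
[-0.039, 0.001, 0.0, 0.0001, -0.0003, 0.0068]
[-0.042, 0.001, 0.0, 0.0001, -0.0003, 0.0073]
[-0.045, 0.001, 0.0, 0.0001, -0.0004, 0.0079]
[-0.048, 0.001, 0.0, 0.0001, -0.0005, 0.0085]
[-0.051, 0.001, 0.0, 0.0001, -0.0006, 0.0091]
[-0.055, 0.001, 0.0, 0.0001, -0.0006, 0.0097]
[-0.058, 0.001, 0.0, 0.0001, -0.0007, 0.0102]
```

View pics/s10.png

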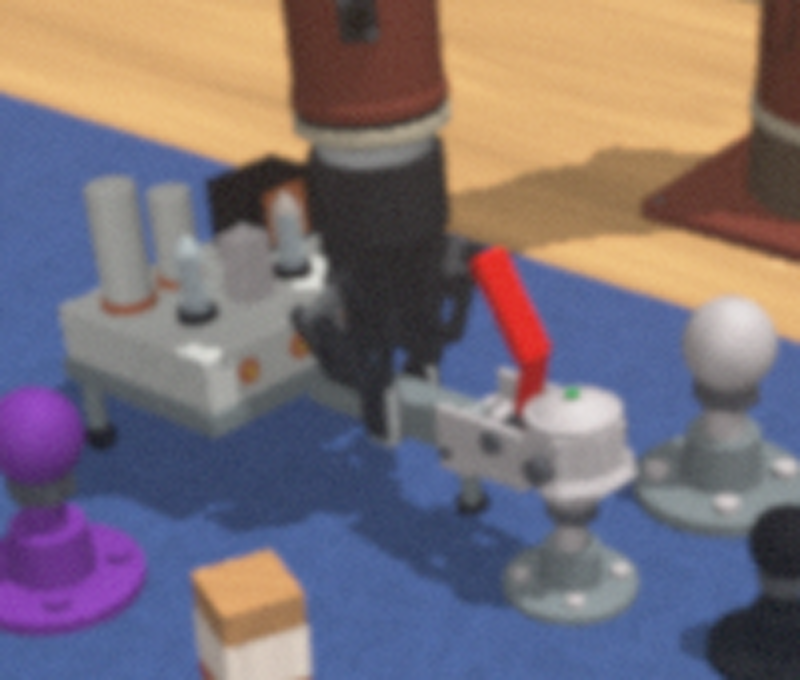

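The ball is entering the mouth with no contact force yet. I'll go on in about 1 mm steps.

{"name": "send_rows", "arguments": {"steps": [[[-0.003, 0, 0, 0, 0.0002, 0.0005, -1], [-0.007, 0, 0, 0, 0.0003, 0.001, -1], [-0.01, 0, 0, 0, 0.0003, 0.0016, -1], [-0.013, 0, 0, 0, 0.0002, 0.0021, -1], [-0.016, 0, 0, 0, 0.0002, 0.0027, -1], [-0.016, 0, 0, 0, 0.0002, 0.0027, -1]]]}}

```text
clock: 14.18
tcp_pos: [528.7, -20.7, 119.2]
tool_rot: [-3.068, -0.0, -0.117]
force: [-0.0, 1.6, -6.6]
gripper_width: 23.9
```

```bash
python3 - <<'E'
from h import *
st()
S,R,pg,Rg=model();print("S",S)
E
```

```text
{'clock': 14.175, 'tcp_pos': [528.727, -20.71, 119.189], 'tool_rot': [-3.068, -0.0, -0.117], 'force': [-0.04, 1.591, -6.567], 'torque': [-0.003, -0.216, -0.046], 'gripper_width': 23.917}
S [544.31960976 113.84118608  85.17101911]
```

{"name": "send_rows", "arguments": {"steps": [[[-0.003, 0, 0, 0, -0.0001, 0.0006, -1], [-0.006, 0, 0, 0, -0.0001, 0.0011, -1], [-0.009, 0, 0, 0, -0.0002, 0.0017, -1], [-0.009, 0, 0, 0, -0.0002, 0.0017, -1]]]}}

```text
clock: 14.68
tcp_pos: [529.0, -20.2, 117.9]
tool_rot: [-3.076, -0.001, -0.117]
force: [-0.4, 3.1, 0.7]
gripper_width: 24.3
```

```bash
python3 - <<'E'
from h import *
st()
S,R,pg,Rg=model();print("S",S)
E
```

```text
{'clock': 14.675, 'tcp_pos': [529.025, -20.247, 117.86], 'tool_rot': [-3.076, -0.001, -0.117], 'force': [-0.406, 3.129, 0.68], 'torque': [0.602, -0.274, -0.17], 'gripper_width': 24.277}
S [544.58990662 114.00928217  82.6836198 ]
```

Contact with the keepers: net about +7 N at socket z 82.7. I'll push on in small steps.

{"name": "send_rows", "arguments": {"steps": [[[-0.003, 0, 0, 0, -0.0003, 0.0006, -1], [-0.006, 0, 0, 0, -0.0005, 0.0012, -1], [-0.009, 0, 0, 0, -0.0006, 0.0018, -1], [-0.009, 0, 0, 0, -0.0006, 0.0018, -1]]]}}

```text
clock: 15.18
tcp_pos: [529.2, -19.3, 116.2]
tool_rot: [-3.085, -0.001, -0.117]
force: [0.3, 3.8, 0.6]
gripper_width: 23.9
```

```bash
python3 - <<'E'
from h import *
st()
S,R,pg,Rg=model();print("S",S)
E
```

```text
{'clock': 15.175, 'tcp_pos': [529.181, -19.349, 116.192], 'tool_rot': [-3.085, -0.001, -0.117], 'force': [0.334, 3.779, 0.63], 'torque': [0.844, -0.515, -0.212], 'gripper_width': 23.93}
S [544.71697156 114.59727811  79.84230699]
```

{"name": "send_rows", "arguments": {"steps": [[[-0.003, 0, 0, 0, -0.0003, 0.0006, -1], [-0.006, 0, 0, 0, -0.0004, 0.0012, -1], [-0.009, 0, 0, 0, -0.0004, 0.0018, -1], [-0.009, 0, 0, 0, -0.0004, 0.0018, -1]]]}}

```text
clock: 15.68
tcp_pos: [529.3, -18.6, 114.3]
tool_rot: [-3.094, -0.001, -0.116]
force: [1.7, 5.8, 2.3]
gripper_width: 23.9
```

```bash
python3 - <<'E'
from h import *
st()
S,R,pg,Rg=model();print("S",S,R.as_euler('zyx'))
crop("scene",(250,110,370,210),6,"s11.png");crop("top",(270,170,390,270),6,"t11.png")
E
```

```text
{'clock': 15.675, 'tcp_pos': [529.31, -18.647, 114.261], 'tool_rot': [-3.094, -0.001, -0.116], 'force': [1.707, 5.796, 2.267], 'torque': [1.06, -0.597, -0.182], 'gripper_width': 23.944}
S [544.75754099 114.97081756  76.68689773] [-1.68732867 -0.00534426  0.0467524 ]
```

View pics/s11.png

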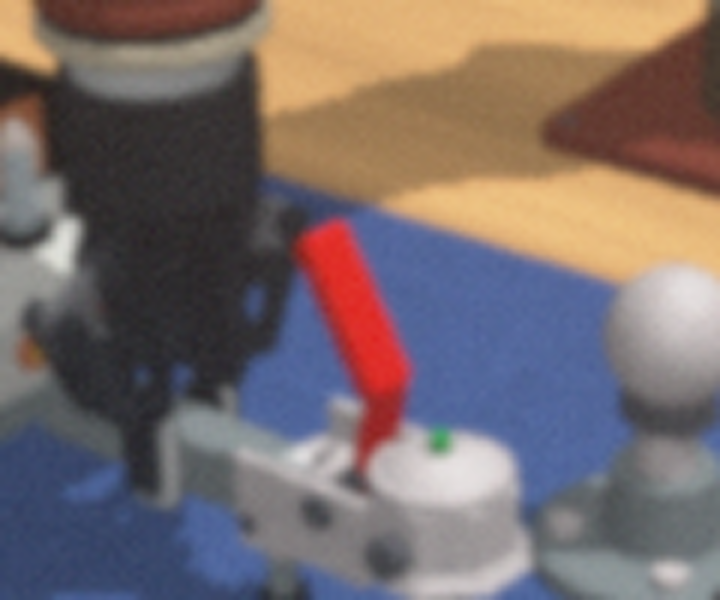

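{"name": "send_rows", "arguments": {"steps": [[[-0.003, 0, 0, -0.0002, -0.0006, 0.0006, -1], [-0.006, 0, 0, -0.0004, -0.0012, 0.0012, -1], [-0.009, 0, 0, -0.0004, -0.0015, 0.0018, -1], [-0.009, 0, 0, -0.0004, -0.0015, 0.0018, -1]]]}}

```text
clock: 16.27
tcp_pos: [529.4, -17.9, 112.9]
tool_rot: [-3.104, -0.002, -0.117]
force: [0.6, 2.1, 6.3]
gripper_width: 24.6
```

```bash
python3 - <<'E'
from h import *
st()
S,R,pg,Rg=model();print("S",S,R.as_euler('zyx'))
crop("scene",(250,110,370,210),6,"s12.png")
E
```

```text
{'clock': 16.275, 'tcp_pos': [529.415, -17.889, 112.863], 'tool_rot': [-3.104, -0.002, -0.117], 'force': [0.641, 2.093, 6.319], 'torque': [0.785, -0.556, -0.026], 'gripper_width': 24.567}
S [544.95543551 115.3456377   73.98767765] [-1.6881016  -0.00513543  0.03702529]
```

View pics/s12.png

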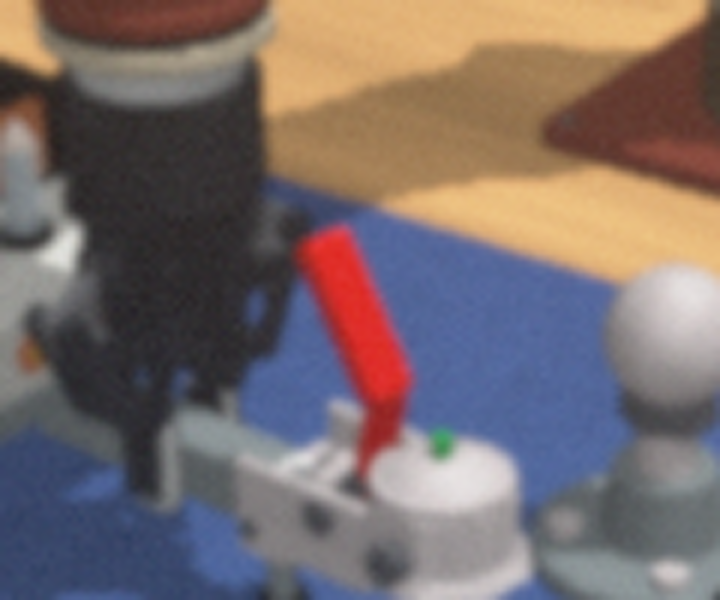

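The pin is starting to rise (crop (443,442), taller than before). I'll continue.

{"name": "send_rows", "arguments": {"steps": [[[-0.003, 0, 0, 0, -0.0003, 0.0006, -1], [-0.006, 0, 0, 0, -0.0005, 0.0012, -1], [-0.006, 0, 0, 0, -0.0005, 0.0012, -1]]]}}

```text
clock: 16.7
tcp_pos: [529.5, -17.6, 112.7]
tool_rot: [-3.109, -0.002, -0.118]
force: [-6.4, 2.3, 22.5]
gripper_width: 24.1
```

```bash
python3 - <<'E'
from h import *
st()
S,R,pg,Rg=model();print("S",S,R.as_euler('zyx'))
crop("scene",(250,110,370,210),6,"s13.png")
E
```

```text
{'clock': 16.7, 'tcp_pos': [529.531, -17.555, 112.737], 'tool_rot': [-3.109, -0.002, -0.118], 'force': [-6.371, 2.26, 22.512], 'torque': [0.941, 0.837, -0.002], 'gripper_width': 24.111}
S [545.08905091 115.47719881  73.1826139 ] [-1.68851295 -0.00430432  0.03202383]
```

View pics/s13.png

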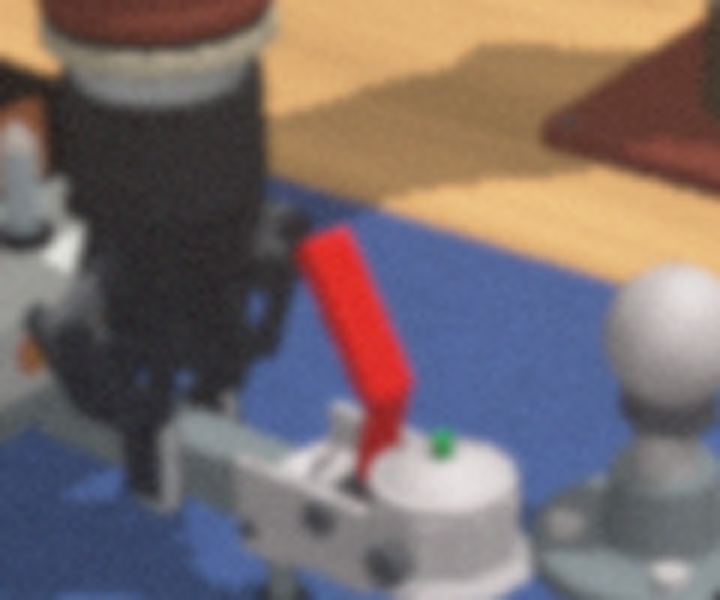

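```bash
python3 - <<'E'
from h import *
s=vision.grab_frame("scene");t=vision.grab_frame("top")
cv2.imwrite("pics/sf13.png",s);cv2.imwrite("pics/tf13.png",t)
def gs(i,c):
    x,y=c;p=i[y-6:y+7,x-6:x+7].astype(float);e=np.clip(p[...,1]-(p[...,0]+p[...,2])/2-4,0,None);ys=np.arange(y-6,y+7)
    m=e.sum();cy=(e.sum(1)*ys).sum()/m;cx=(e.sum(0)*np.arange(x-6,x+7)).sum()/m;sd=np.sqrt((e.sum(1)*(ys-cy)**2).sum()/m);return round(m),cx.round(2),cy.round(2),sd.round(2)
s0=cv2.imread("pics/scene0.png");s9=cv2.imread("pics/sf9.png");s8=cv2.imread("pics/sf8.png")
print("start",gs(s0,(267,168)),"lifted",gs(s8,(259,144)),"over",gs(s9,(321,166)))
S,R,pg,Rg=model();v=proj("scene",S+R.apply([0,0,35])).round().astype(int);print(v,"now",gs(s,v))
for h in(33,35.5,38):print(h,proj("scene",S+R.apply([0,0,h])))
st()
E
```

```text
start (310, np.float64(267.06), np.float64(168.42), np.float64(0.87)) lifted (314, np.float64(259.14), np.float64(144.19), np.float64(0.81)) over (368, np.float64(321.33), np.float64(165.75), np.float64(0.82))
[324 185] now (755, np.float64(323.32), np.float64(183.44), np.float64(1.32))
33 [323.9065539  186.09382345]
35.5 [323.89849582 185.07102531]
38 [323.89041834 184.04576414]
{'clock': 16.85, 'tcp_pos': [529.536, -17.578, 112.736], 'tool_rot': [-3.109, -0.002, -0.118], 'force': [-5.517, 1.684, 22.881], 'torque': [0.974, 0.85, 0.046], 'gripper_width': 23.891}
```

{"name": "send_rows", "arguments": {"steps": [[[0.002, 0, 0, 0, 0.0003, -0.0005, -1], [0.004, 0, 0, 0.0002, 0.0004, -0.001, -1], [0.004, 0, 0, 0.0002, 0.0004, -0.001, -1]]]}}

```text
clock: 17.23
tcp_pos: [529.5, -17.8, 112.8]
tool_rot: [-3.105, -0.002, -0.117]
force: [-1.2, 2.4, 10.9]
gripper_width: 23.9
```

```bash
cat >> h.py <<'E'
def gs(i,c):
    x,y=c;p=i[y-6:y+7,x-6:x+7].astype(float);e=np.clip(p[...,1]-(p[...,0]+p[...,2])/2-4,0,None);ys=np.arange(y-6,y+7)
    m=e.sum();cy=(e.sum(1)*ys).sum()/m;cx=(e.sum(0)*np.arange(x-6,x+7)).sum()/m;sd=np.sqrt((e.sum(1)*(ys-cy)**2).sum()/m);return round(m),cx.round(2),cy.round(2),sd.round(2)
E
python3 - <<'E'
from h import *
st()
s=vision.grab_frame("scene");t=vision.grab_frame("top");cv2.imwrite("pics/sf14.png",s)
print(gs(s,(323,184)),tri(pin(t,(295,200,325,230))[0],pin(s,(312,172,335,195))[0]),pin(t,(295,200,325,230)))
s0=cv2.imread("pics/sf9.png")
a=cv2.resize(s[172:197,305:345],None,fx=9,fy=9,interpolation=cv2.INTER_CUBIC);b=cv2.resize(s0[153:178,302:342],None,fx=9,fy=9,interpolation=cv2.INTER_CUBIC)
cv2.imwrite("pics/cmp14.png",np.hstack([b,a]))
E
```

```text
{'clock': 17.225, 'tcp_pos': [529.503, -17.771, 112.847], 'tool_rot': [-3.105, -0.002, -0.117], 'force': [-1.177, 2.375, 10.93], 'torque': [0.777, -0.153, -0.039], 'gripper_width': 23.928}
(764, np.float64(323.32), np.float64(183.45), np.float64(1.34)) (array([545.34128771, 114.16766326, 112.91633524]), np.float64(1.6422853170638774)) (array([308.78571429, 212.64285714]), 14)
```

View pics/cmp14.png

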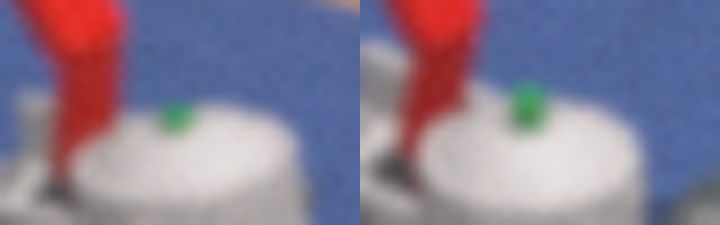

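The seat pin now stands clearly up (crop right (528,108) against flush at left (178,118), about 2 px, roughly 5 mm). Its height and the TCP stayed the same as the load went from 22 to 11 N, so the coupler is on the hard stop and seated. I'll release and rise.

{"name": "send_rows", "arguments": {"steps": [[[0, 0, 0, 0, 0, -0.0008, -1], [0, 0, 0, 0, 0, -0.0008, -0.3], [0, 0, 0, 0, 0, -0.0008, 0.2], [0, 0, 0, 0, 0, -0.0008, 0.2], [0, 0, 0, 0, 0, -0.0008, 0.2], [0, 0, 0, 0, 0, -0.03, 0.2], [0, 0, 0, 0, 0, -0.08, 0.2], [0, 0, 0, 0, 0, -0.14, 0.2], [0, 0, 0, 0, 0, -0.14, 0.2]]], "force": 20}}

```text
clock: 18.45
tcp_pos: [530.2, -23.2, 256.4]
tool_rot: [-3.103, -0.007, -0.118]
force: [-0.0, 0.4, 0.0]
gripper_width: 51.4
```

```bash
python3 - <<'E'
from h import *
st()
s=vision.grab_frame("scene");t=vision.grab_frame("top");cv2.imwrite("pics/tf15.png",t)
print(gs(s,(323,184)),pin(t,(295,200,325,230)))
crop("scene",(190,80,380,240),4,"s15.png",s);crop("top",(270,170,470,280),4,"t15.png",t)
a=pitch_for(73.8);S=np.array([545,115,73.8]);R=carrier(0,PSI0,a)
for P in((46,0,84),(55.6,0,101.7),(0,0,35),(0,0,38)):
    X=S+R.apply(P);print(P,X.round(1),proj("top",X).round(1),proj("scene",X).round(1))
E
```

```text
{'clock': 18.45, 'tcp_pos': [530.17, -23.167, 256.365], 'tool_rot': [-3.103, -0.007, -0.118], 'force': [-0.041, 0.388, 0.046], 'torque': [-0.062, -0.011, 0.011], 'gripper_width': 51.429}
(732, np.float64(323.3), np.float64(183.38), np.float64(1.32)) (array([308.93333333, 212.6       ]), 15)
(46, 0, 84) [539.2  66.2 156. ] [335.6 214.6] [306.9 158.1]
(55.6, 0, 101.7) [538.   56.1 173.4] [341.9 214.6] [303.3 149.3]
(0, 0, 35) [544.8 113.7 108.8] [309.4 212.9] [323.7 184.9]
(0, 0, 38) [544.8 113.6 111.8] [309.5 212.7] [323.7 183.7]
```

View pics/s15.png

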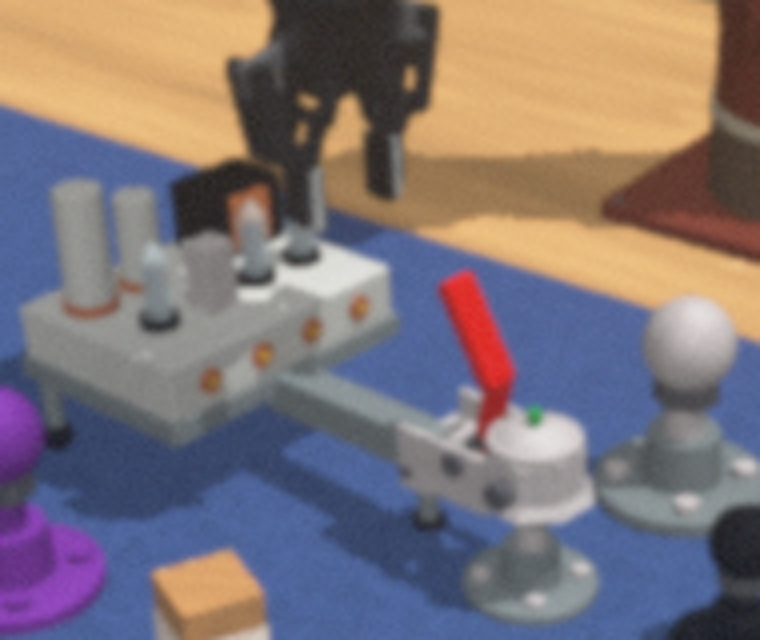

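View pics/t15.png

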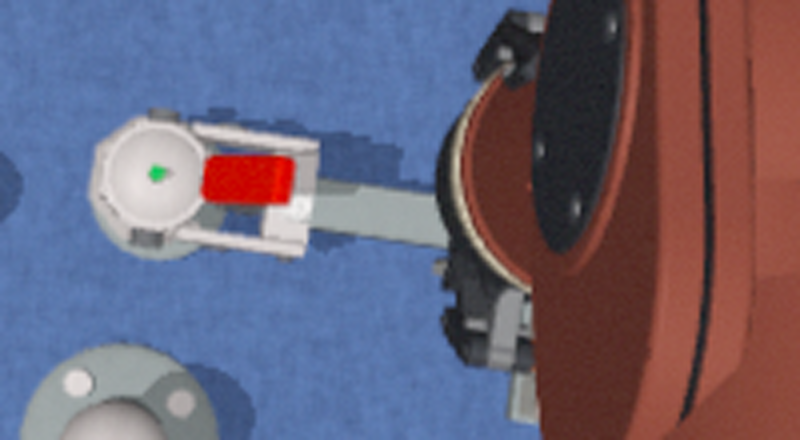

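Still seated (pin signal 732), and the carrier is where the model puts it. I'll regrip the raised handle.

```bash
python3 - <<'E'
from h import *
Rg=carrier(0,PSI0,0)*TOOL
rows([((539.2,66.2,270),Rg),((539.2,66.2,211),Rg)])
E
```

```text
[-0.037, -0.001, 0.001, 0.0006, -0.0899, -0.0145]
[-0.037, -0.001, 0.001, 0.0006, -0.0877, 0.0445]
```

{"name": "send_rows", "arguments": {"steps": [[[-0.037, 0, 0, 0.0006, -0.03, -0.0145, 0.2], [-0.037, 0, 0, 0.0006, -0.07, -0.0145, 0.2], [-0.037, 0, 0, 0.0006, -0.09, -0.0145, 0.2], [-0.037, 0, 0, 0.0006, -0.09, -0.0145, 0.2], [-0.037, 0, 0, 0.0006, -0.088, 0.02, 0.2], [-0.037, 0, 0, 0.0006, -0.0877, 0.044, 0.2], [-0.037, 0, 0, 0.0006, -0.0877, 0.0445, 0.2], [-0.037, 0, 0, 0.0006, -0.0877, 0.0445, -0.2], [-0.037, 0, 0, 0.0006, -0.0877, 0.0445, -0.6], [-0.037, 0, 0, 0.0006, -0.0877, 0.0445, -1], [-0.037, 0, 0, 0.0006, -0.0877, 0.0445, -1]]], "force": 25}}

```text
clock: 19.92
tcp_pos: [539.6, 65.5, 211.7]
tool_rot: [3.141, -0.001, -0.117]
force: [-2.9, -1.5, 6.5]
gripper_width: 21.9
```

```bash
python3 - <<'E'
from h import *
st()
s=vision.grab_frame("scene");print(gs(s,(323,184)))
crop("scene",(190,80,380,240),4,"s16.png",s)
o=monitor.get_obs();p0=o['tcp_pos'];Rc=carrier(0,PSI0,pitch_for(73.8));T=[]
a0=np.arctan2(28,72); r=np.hypot(72,28);f=lambda a:np.array([r*np.cos(a0+a),0,r*np.sin(a0+a)])
for a in np.linspace(1.05,0,16)[1:]: T.append((p0+Rc.apply(f(a)-f(1.05)),Rt(o['tool_rot'])))
rows(T)
E
```

```text
{'clock': 19.925, 'tcp_pos': [539.645, 65.538, 211.669], 'tool_rot': [3.141, -0.001, -0.117], 'force': [-2.929, -1.547, 6.489], 'torque': [-0.445, 0.46, -0.03], 'gripper_width': 21.861}
(745, np.float64(323.31), np.float64(183.4), np.float64(1.31))
[0.0, 0.0, 0.0, -0.0, 0.0053, 0.0012]
[0.0, 0.0, 0.0, -0.0, 0.0104, 0.0028]
[0.0, 0.0, 0.0, -0.0, 0.0155, 0.0047]
[0.0, 0.0, 0.0, -0.0, 0.0204, 0.0069]
[0.0, 0.0, 0.0, -0.0, 0.0251, 0.0095]
[0.0, 0.0, 0.0, -0.0, 0.0297, 0.0125]
[0.0, 0.0, 0.0, -0.0, 0.034, 0.0157]
[0.0, 0.0, 0.0, -0.0, 0.0381, 0.0193]
[0.0, 0.0, 0.0, -0.0, 0.0419, 0.0231]
[0.0, 0.0, 0.0, -0.0, 0.0455, 0.0271]
[0.0, 0.0, 0.0, -0.0, 0.0488, 0.0315]
[0.0, 0.0, 0.0, -0.0, 0.0517, 0.036]
[0.0, 0.0, 0.0, -0.0001, 0.0543, 0.0407]
[0.0, 0.0, 0.0, -0.0001, 0.0566, 0.0456]
[0.0, 0.0, 0.0, -0.0001, 0.0586, 0.0506]
```

View pics/s16.png

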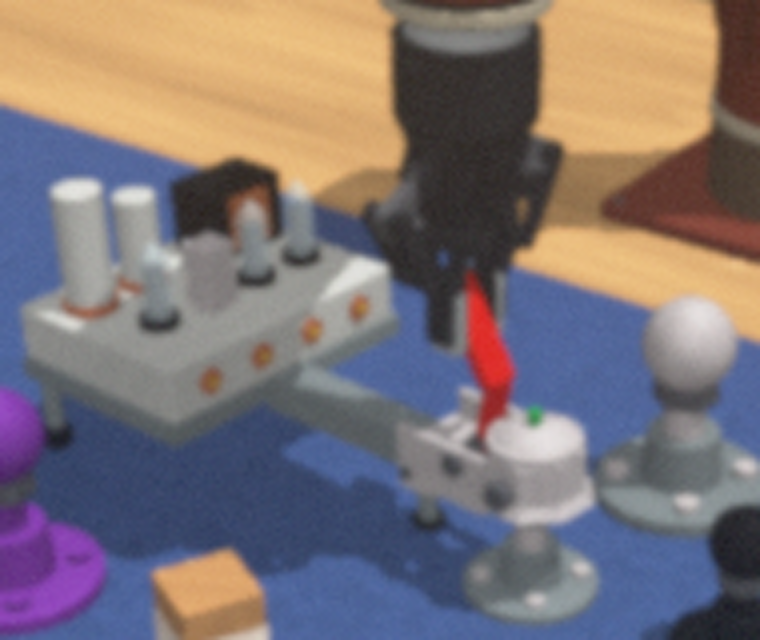

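{"name": "send_rows", "arguments": {"steps": [[[0, 0, 0, 0, 0.0053, 0.0012, -1], [0, 0, 0, 0, 0.0104, 0.0028, -1], [0, 0, 0, 0, 0.0155, 0.0047, -1], [0, 0, 0, 0, 0.0204, 0.0069, -1], [0, 0, 0, 0, 0.0251, 0.0095, -1], [0, 0, 0, 0, 0.0297, 0.0125, -1], [0, 0, 0, 0, 0.034, 0.0157, -1], [0, 0, 0, 0, 0.0381, 0.0193, -1], [0, 0, 0, 0, 0.0419, 0.0231, -1], [0, 0, 0, 0, 0.0455, 0.0271, -1]]]}}

```text
clock: 21.22
tcp_pos: [534.4, 21.3, 184.6]
tool_rot: [-3.141, -0.001, -0.117]
force: [-1.9, 2.0, 5.9]
gripper_width: 21.4
```

```bash
python3 - <<'E'
from h import *
st()
s=vision.grab_frame("scene");print(gs(s,(323,184)))
crop("scene",(190,80,380,240),4,"s17.png",s)
E
```

```text
{'clock': 21.225, 'tcp_pos': [534.38, 21.278, 184.584], 'tool_rot': [-3.141, -0.001, -0.117], 'force': [-1.926, 2.031, 5.933], 'torque': [0.526, 0.408, -0.041], 'gripper_width': 21.412}
(750, np.float64(323.25), np.float64(183.39), np.float64(1.32))
```

View pics/s17.png

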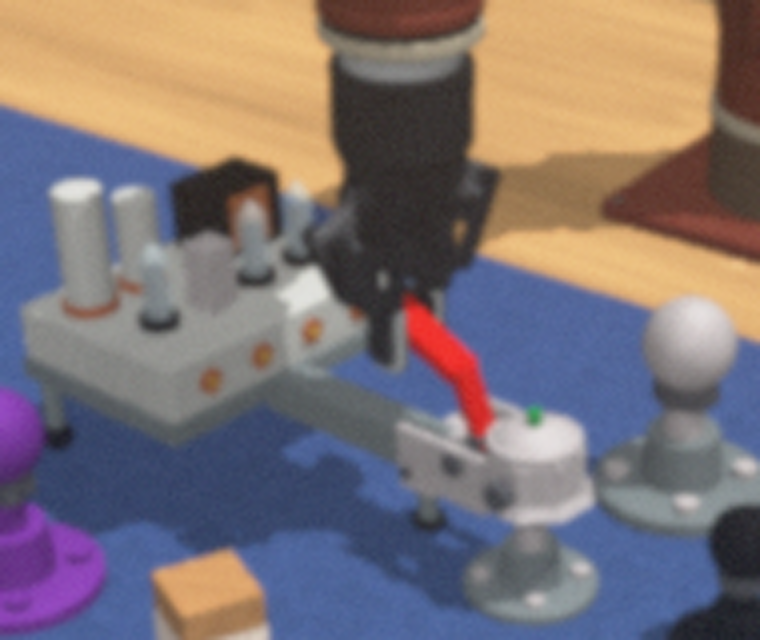

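The handle is about two-thirds down and the pin is still up. I'll finish the stroke.

{"name": "send_rows", "arguments": {"steps": [[[0, 0, 0, 0, 0.0033, 0.0044, -1], [0, 0, 0, 0, 0.0062, 0.0089, -1], [0, 0, 0, 0, 0.0088, 0.0136, -1], [0, 0, 0, 0, 0.0111, 0.0185, -1], [0, 0, 0, 0, 0.0131, 0.0235, -1], [0, 0, 0, 0, 0.0133, 0.0245, -1], [0, 0, 0, 0, 0.0133, 0.0245, -1]]]}}

```text
clock: 22.15
tcp_pos: [532.5, 7.0, 159.1]
tool_rot: [3.14, -0.0, -0.118]
force: [0.7, -5.6, 2.3]
gripper_width: 21.7
```

```bash
python3 - <<'E'
from h import *
st()
s=vision.grab_frame("scene");print(gs(s,(323,184)))
E
```

```text
{'clock': 22.15, 'tcp_pos': [532.455, 6.973, 159.077], 'tool_rot': [3.14, -0.0, -0.118], 'force': [0.724, -5.593, 2.318], 'torque': [-0.819, -0.138, -0.085], 'gripper_width': 21.72}
(749, np.float64(323.33), np.float64(183.46), np.float64(1.34))
```

{"name": "send_rows", "arguments": {"steps": [[[0, 0, 0, 0, 0, 0, -0.3], [0, 0, 0, 0, 0, 0, 0.2], [0, 0, 0, 0, 0, 0, 0.2], [0, 0, 0, 0, 0, -0.03, 0.2], [0, 0, 0, 0, 0, -0.045, -0.6], [0, 0, 0, 0, 0, -0.045, -1], [0, 0, 0, 0, 0, -0.045, -1], [0, 0, 0, 0, 0, -0.045, -1]]]}}

```text
clock: 23.2
tcp_pos: [531.9, 7.6, 203.2]
tool_rot: [3.14, 0.001, -0.117]
force: [0.5, -0.2, -0.0]
gripper_width: -0.0
```

```bash
python3 - <<'E'
from h import *
st()
s=vision.grab_frame("scene");print(gs(s,(323,184)))
crop("scene",(190,80,380,240),4,"s18.png",s)
R=carrier(0,PSI0,pitch_for(73.8));S=np.array([545,115,73.8])
for P in((106,0,36),(126,0,36),(106,0,41.5)):
    X=S+R.apply(P);print(P,X.round(1),proj("scene",X).round(1))
E
```

```text
{'clock': 23.2, 'tcp_pos': [531.876, 7.632, 203.211], 'tool_rot': [3.14, 0.001, -0.117], 'force': [0.461, -0.157, -0.002], 'torque': [0.043, 0.013, 0.019], 'gripper_width': -0.027}
(737, np.float64(323.29), np.float64(183.4), np.float64(1.31))
(106, 0, 36) [532.4   8.5 105.8] [287.6 169.9]
(126, 0, 36) [530.1 -11.4 105.1] [281.2 167.3]
(106, 0, 41.5) [532.4   8.3 111.3] [287.5 167.7]
```

View pics/s18.png

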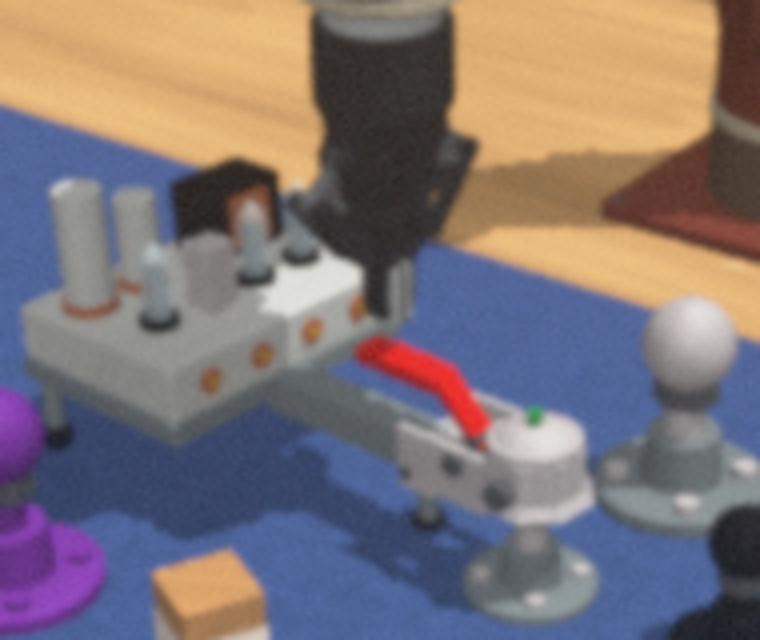

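The handle end is at (281.6,167.5), against a predicted (281.2,167.3) when fully home. I'll confirm with a light press from above.

{"name": "send_rows", "arguments": {"steps": [[[0, 0, 0, 0, 0, 0.008, -1], [0, 0, 0, 0, 0, 0.015, -1], [0, 0, 0, 0, 0, 0.018, -1], [0, 0, 0, 0, 0, 0.019, -1], [0, 0, 0, 0, 0, 0.0195, -1], [0, 0, 0, 0, 0, 0.0195, -1]]]}}

```text
clock: 24.0
tcp_pos: [532.3, 7.4, 184.7]
tool_rot: [3.141, -0.0, -0.117]
force: [-2.0, -1.6, 3.7]
gripper_width: 0.1
```

{"name": "send_rows", "arguments": {"steps": [[[0, 0, 0, 0, 0, 0.0006, -1], [0, 0, 0, 0, 0, 0.001, -1], [0, 0, 0, 0, 0, 0.001, -1]]]}}

```text
clock: 24.38
tcp_pos: [532.5, 7.2, 184.2]
tool_rot: [3.141, -0.0, -0.117]
force: [-4.6, -2.7, 9.5]
gripper_width: -0.1
```

The handle is stiff at about 9.5 N, so it is home. I'll rise clear and check.

{"name": "send_rows", "arguments": {"steps": [[[0, 0, 0, 0, 0, -0.02, -1], [0, 0, 0, 0, 0, -0.07, -1], [0, 0, 0, 0, 0, -0.12, -1], [0, 0, 0, 0, 0.05, -0.15, -1], [0, 0, 0, 0, 0.1, -0.15, -1], [0, 0, 0, 0, 0.1, -0.15, -1], [0, 0, 0, 0, 0.1, -0.15, -1], [0, 0, 0, 0, 0.1, -0.15, -1]]]}}

```text
clock: 25.38
tcp_pos: [520.9, -90.0, 333.3]
tool_rot: [3.141, 0.0, -0.115]
force: [0.9, -1.1, 0.1]
gripper_width: -0.2
```

```bash
python3 - <<'E'
from h import *
st()
s=vision.grab_frame("scene");t=vision.grab_frame("top");print(gs(s,(323,184)))
crop("scene",(190,80,380,240),4,"s19.png",s);cv2.imwrite("pics/sf19.png",s);cv2.imwrite("pics/tf19.png",t)
def c(i,k,b):
    h=cv2.cvtColor(i,cv2.COLOR_BGR2HSV);x0,y0,x1,y1=b;p=h[y0:y1,x0:x1];m=cv2.inRange(p,*k);ys,xs=np.nonzero(m);return (xs.mean()+x0).round(2),(ys.mean()+y0).round(2)
t0=cv2.imread("pics/top0.png")
for n,k,b in(("reel",((50,100,60),(80,255,255)),(170,160,225,210)),("driver",((20,120,120),(35,255,255)),(180,255,250,290)),("dish",((0,0,150),(180,70,255)),(220,110,270,160)),("carton",((5,60,80),(25,255,255)),(315,95,365,145))):
    print(n,c(t0,k,b),c(t,k,b))
E
```

```text
{'clock': 25.375, 'tcp_pos': [520.941, -90.009, 333.317], 'tool_rot': [3.141, 0.0, -0.115], 'force': [0.93, -1.136, 0.117], 'torque': [0.015, 0.002, -0.009], 'gripper_width': -0.177}
(692, np.float64(323.21), np.float64(183.38), np.float64(1.35))
reel (np.float64(197.21), np.float64(183.2)) (np.float64(197.22), np.float64(183.22))
driver (np.float64(214.17), np.float64(271.03)) (np.float64(214.21), np.float64(271.03))
dish (np.float64(244.18), np.float64(134.96)) (np.float64(244.19), np.float64(134.96))
carton (np.float64(339.46), np.float64(119.7)) (np.float64(339.43), np.float64(119.68))
```

View pics/s19.png

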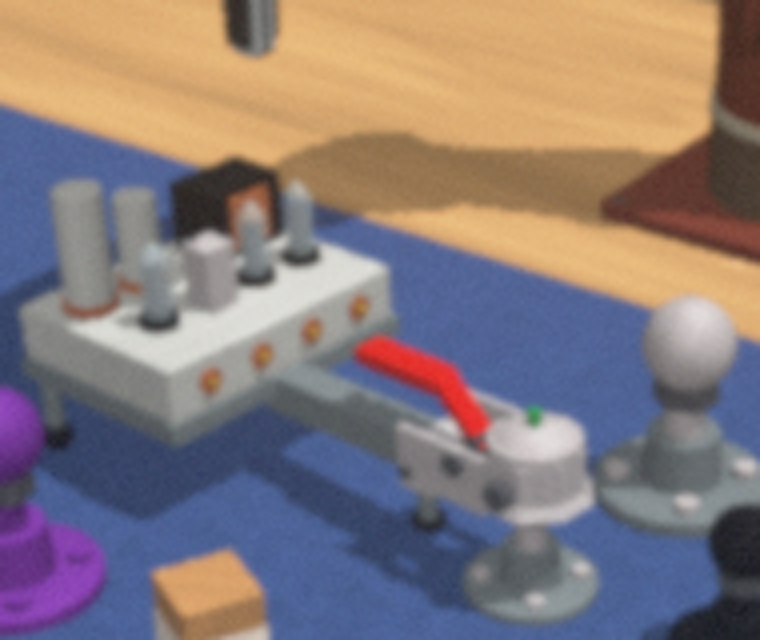

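View pics/tf19.png

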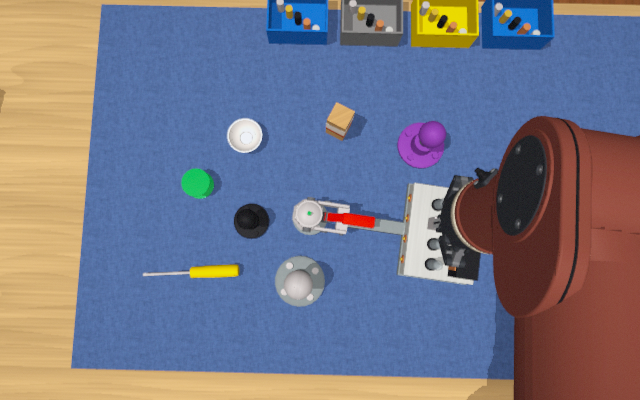

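Scene crop: handle down at (360,345)–(485,430), pin up at (535,413). The top view shows the coupler on the small grey post at (310,215). The bystanders are within 0.05 px of where they started, and the arm is clear. Handing in.

```bash
python3 -c "
from station import env
print(env.sign_off())"
```

```text
the job is handed in; nothing more can be done
None
```

The carrier is hitched to the small grey ball post: coupler seated, green pin up, handle pressed home. I handed the job in at about 25 s; no verdict was reported.

- **Order of work:** I raised the handle fully and lifted the nose by the drawbar. I lowered it over the ball in roughly 1 mm steps and pushed it through the keepers. Then I swung the handle shut and pressed it from above.
- **Seating:** The pin rose about 5 mm in the images. Its height did not change when I eased the wrist force from about 22 N to 11 N, so the coupler was against its hard stop. The pin was still up in the last picture.
- **Handle:** Its end appeared within 0.5 px of where it should be when fully home. It stood stiff at 9.5 N, the most I pressed with.
- **Bystanders:** The carton, reel, dish and screwdriver are where they were, within 0.05 px. The gripper is clear of everything.
- **Disagreements:** My picture estimates of the ball's height (73 to 77 mm) were spread around the 74 mm I felt at contact. The ball also sat about 1 mm off my measured position, which the flared mouth took up.
- **Not measured:** I only estimated the total force on the ball, at about 51 N at most including the keepers' squeeze, against the 60 N limit.

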